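# True the corner of an incubator shelf frame with a square

### The job

The side rail of the incubator shelf frame on the sloping stand has swung inwards on its stiff corner screw. Take the square by its post, lay it down inside the corner of the frame and press it firmly, but without forcing, against both rails at once for about a second, until its two legs sit flush along both with no gap, the side rail pushed out true. Then put the square back flat on the cork pad, leaving the side rail square and the beaker, jar and screwdriver where they are.

Things in the scene. Friction and masses are not known exactly. Their poses are not given: they have to be found in the camera images.
- stand: Fixed sloping stand: a plywood 250 x 250 mm board tilted 30 degrees on dark steel feet. Origin on the bench under the board's middle; x to the high edge (away from the robot), y left, z up. The board's face is 92 mm high at its middle, about 30 mm at the low and 155 mm at the high edge. The board's own frame is this one turned -30 degrees about y.
- back_rail: Fixed aluminium rail across the board's high side, 184 x 25 mm, 30 mm proud of the board. Origin: inner corner of the frame on the board's face, 85 mm up the slope and 85 mm left of the board's middle. x up the slope, y level to the left, z square to the board. Inner face: plane x = 0, facing downhill, y = -6 to -190 mm. The board ends at y = +40 and -210, x = +40 and -210 mm.
- side_rail (a joint): Angle of the swinging side rail, rad. 0: square to the back rail; positive: its free downhill end is swung inwards (to -y of back_rail), 0.10 to 0.26 at the start; negative: too far out. Travel -0.12 to 0.32. Stiff: about 0.45 N m to turn it (some 3 N at the end of the square's leg); it stays where it is left.
- side_bar: The swinging side rail: an aluminium bar 195 x 25 mm, 30 mm proud of the board. Origin on the corner screw at board level, at (12.5, 12.5, 0) mm in back_rail's frame. It runs from x = +12.5 to -182.5 mm of its own frame (-x: downhill, to its free end); inner face y = -12.5 mm; z square to the board. When true, its inner face is the plane y = 0 of back_rail.
- square: Loose steel square, 0.3 to 0.65 kg: an L of two legs 140 mm long over the outer corner, 28 mm wide, 20 mm thick, with a black upright post on a gusset inside the angle. Origin: outer corner, on the underside. One leg runs along -y, outer face x = 0; the other along -x, outer face y = 0; z up the post. Nested in the true frame, its origin and axes agree with back_rail's.
- square_grip (a point): Point on the axis of the square's grip post (24 x 24 mm, free from 20 to 80 mm above the underside, faces along the square's x and y): (-47, -47, 60) mm in the square's frame, over its centre of mass.
- square_middle (a point): Middle of the square's 140 x 140 mm outline, on its underside: (-70, -70, 0) mm in the square's frame.
- pad: Fixed cork pad, 220 x 220 x 5 mm, where the square lies at the start and must lie at the end. Origin at the middle of its underside, on the bench.
- beaker: Bystander: small glass beaker, 60 mm across, 70 mm high, origin at its foot.
- screwdriver: Bystander: screwdriver 180 mm long, lying between stand and pad.
- jar: Bystander: brown glass jar with white cap, 56 mm across, 75 mm high, origin at its foot.
- leg_end_a (a point): Far end of the square's leg that goes against the back rail, on the lower edge of its outer face: (0, -140, 0) mm in the square's frame. The legs rub on the rails (friction 0.5 to 0.7), so a push along one rail can be taken up by rubbing alone.
- leg_end_b (a point): Far end of the square's leg that goes against the side rail, on the lower edge of its outer face: (-140, 0, 0) mm in the square's frame.
Not all that is in view belongs to the job. Leave any pink look-alike of the square alone.

How it is judged:
On the way:
1. square nested: outer corner and leg ends within 3 mm of the rails' true planes, within 10 mm of the board, level with it to 0.06 rad; over 3 N on each rail, side rail true to 0.02 rad, for 0.5 s (contact force between square and back_rail above 3 N and contact force between square and side_bar above 3 N and x of each of square, leg_end_a in the frame of back_rail above -0.003 m and y of each of square, leg_end_b in the frame of back_rail above -0.003 m and z of square in the frame of back_rail below 0.01 m and angle between the z axis of square and the z axis of back_rail, either way round below 0.06 rad and value of joint side_rail between -0.02 and 0.02 rad), for 0.5 s.
At the end, for the whole second after the job is handed in: The side rail is left within 0.02 rad of square to the back rail; the square lies flat and still on the cork pad, the middle of its outline within 50 mm of the pad's middle (value of joint side_rail between -0.02 and 0.02 rad and horizontal distance between square_middle and pad below 0.05 m and height (world z) of square between 0.002 and 0.008 m and angle between square's own z axis and vertical below 0.04 rad and linear speed of square below 0.01 m/s); the robot touches nothing.
It fails at once if the square is forced against a rail with more than 50 N (contact force between square and back_rail above 50 N or contact force between square and side_bar above 50 N).
It fails at once if a bystander is moved by more than 30 mm (distance of any of beaker, screwdriver, jar from where it was at the start of the episode above 0.03 m).
It also fails if it takes over 72 s, if anything falls off the work surface, if the arm or the gripper's body presses on something with over 40 N, if the wrist force passes 120 N, or if a joint passes its speed limit or range.

### The arm

A 6-joint arm with a two-finger parallel gripper is mounted at the origin on the work surface. World frame = base frame: x ahead of the robot, y to its left, z up, the work surface at z = 0. Lengths are in m, angles in rad, forces in N, time in s.
With the tool pointing down it reaches from about 0.3 to 0.875 m from the base axis. Payload 6.4 kg.
Tool frame: the origin (TCP) lies on the front face of the gripper's body, between the roots of the fingers; the fingertips stand 73 mm ahead of it and the grasp point (between the pads) lies ctrl.pinch_z ahead of it (ctrl.pinch_z is the distance from the TCP to the grasp point, in m); z points along the fingers, x is the direction in which the jaws open and shut, and the axes are right-handed (so a half turn about z gives the same grasp; the last joint's range is limited). The gripper opens to 85 mm and grips with 20 to 120 N. Pads are 22 mm wide; open, the fingers measure 114 mm over their backs; the gripper's body (76 mm by 85 mm) begins 54 mm behind the grasp point. The pads swing forward as they close: fully open they stand 13 mm farther back than shut.
Start: joints at [-1.367, 0.181, 1.607, -0, 1.354, -0.206], TCP at [0.229, -0.527, 0.304] pointing down, gripper open.
Joint ranges: [-2.99, 2.99], [-0.89, 2.07], [0.3, 2.58], [-1.14, 4.28], [0, 2.63], [-3.12, 3.12]. Speed limits (rad/s): [2.57, 2.57, 3.01, 3.14, 3.14, 3.14].

### API

Orientations are given as a unit quaternion [w, x, y, z].
In Python, from bench import ctrl gives the robot as it stands.
- The arm moves only by the tool move_arm, never from a script. Its argument "rows" is text: rows parted by semicolons, each of 7 numbers parted by spaces: the shift along the tool's x, y, z in cm, then the turn, a rotation vector about the tool's x, y, z in degrees, then the opening, from 0 (shut) to 1 (fully open). In form: x y z rx ry rz grip; .... A call has 1 to 20 rows; each row shifts and turns the commanded pose from where the row before left it, along the tool's axes as they then stand; what a row does not reach is not made up. A row lasts 1/10 s, in which the tool goes at most 50 mm and 8.59 degrees, less where a joint would pass 70% of its speed; a pose out of reach is approached as far as the arm can. A call with a gripper value outside its range is refused whole. The fingers move at their own pace and stop on an object; the grip force is fixed at half the most. Time passes only in rows, so rows that do not move let the fingers close. It gives the time, the measured TCP pose, the force and the opening at its end, in the units of the state.
- ctrl.get_obs(): the state, without advancing time (a new reading comes with each control period).
- ctrl.camera(name): name is "side" or "top"; returns a dict with "color" (384x512x3 uint8, blue, green, red), "fx", "fy", "cx", "cy" (pixels), "k1" (the pictures are not rectified: a ray, as slopes to the right and down, at radius r is drawn at 1 + k1 r^2 times it, then the intrinsics apply), "rvec" (rotation vector, rad) and "tvec" (3), from world to camera coordinates, as OpenCV has them. Camera axes: x right, y down, z forward; pixel columns grow to the right and rows downward; lengths in m; the calibration is good to about 2 mm. A picture is of the moment at which its call begins. There is no depth.
- ctrl.hand_in(): hands the job in, once; it reports no verdict.
Trained networks look in the newest picture that a camera, given by its name, has taken for a name from the list of things; names that differ only in an ending like _2 or _b are one class to them, and where a whole thing is asked for, a point or a joint stands for the part that bears it (a point fixed in the world has none). Each returns a list of dicts, best first, with "confidence" (0 to 1); they miss things now and then, are a little off and sometimes report something else, mostly with a low value. They report only what shows in the picture. A call takes as long as a camera call. They do not tell look-alikes from the thing itself.
- ctrl.look_for(camera, query): "bbox" ([left, top, right, bottom] in pixels, round what is visible of it).
- ctrl.trace(camera, query): "region" (384x512 bool, what is visible of it) and "bbox" ([left, top, right, bottom] in pixels, round what is visible of it).
The state is a dict: "time_s": time; "q": joint angles; "dq": joint speeds; "joint_efforts": joint torques, N m; "eef_pos": TCP position; "eef_rot": TCP orientation; "wrist_force": force on the tool from outside, world axes, zero at the start; "torque": the same for the moment, N m; "opening": opening from 0.0 (shut) to 1.0 (fully open).
Only numpy, scipy, OpenCV 4.12 (cv2) and the standard library are available. Lean on these libraries where they do the work, as an engineer would, in place of code of your own. Each camera call takes 0.05 s, during which the arm holds its last target.

## Working session

There is one attempt and no reset: what is moved stays moved. The work goes in short steps, Python scripts to look and compute and a tool call to move; the robot and the scene stay as the last step left them, time stands still between calls to the robot, and variables do not carry over. Pictures are saved under pics/ and viewed, and the job is handed in when it is done.

Besides the shell and the picture viewer there is one more tool, called by a JSON object that holds its "name" and its "arguments", one argument or row to a line. move_arm: Moves the arm, as the interface text tells. Its arguments: {"type":"object","properties":{"rows":{"type":"string"}},"required":["rows"]}

```bash
ls; mkdir -p pics; python3 - <<'E'
from bench import ctrl
import cv2
o=ctrl.get_obs(); print(o, ctrl.pinch_z)
for n in("side","top"):
    c=ctrl.camera(n); cv2.imwrite(f"pics/{n}0.png",cv2.resize(c["color"],(800,600),interpolation=cv2.INTER_CUBIC))
    print({k:v for k,v in c.items() if k!="color"})
    for q in("square","side_bar","back_rail","pad","beaker","jar","screwdriver","stand"):
        print(n,q,[(d["bbox"],round(d["confidence"],2)) for d in ctrl.look_for(n,q)])
E
```

```text
pics
{'time_s': 0.0, 'q': array([-1.36731488e+00,  1.81565643e-01,  1.60803847e+00, -4.73307277e-06,
        1.35378829e+00, -2.06301156e-01]), 'dq': array([ 3.11614257e-04, -5.72149294e-05, -9.03041461e-04,  1.38389354e-03,
       -5.51881723e-05,  1.25032818e-03]), 'joint_efforts': array([ 1.39482170e-03, -4.44868326e+01, -3.51340806e+01, -2.21854420e-04,
        9.07221751e-03,  2.19787346e-06]), 'eef_pos': array([ 0.22900954, -0.52694917,  0.30295548]), 'eef_rot': array([-6.35571854e-04,  8.36184713e-01, -5.48447186e-01, -6.37045296e-04]), 'wrist_force': array([-0.62762911,  0.27424111, -1.30084336]), 'torque': array([-0.02505408, -0.00366946, -0.02730842]), 'opening': 1.0031420354734375} 0.0539
{'fx': 448.7221617776933, 'fy': 448.7221617776933, 'cx': 258.44707869841955, 'cy': 205.60469298021866, 'k1': -0.023930865913682823, 'rvec': array([ 0.94387437, -2.51122082,  1.01709403]), 'tvec': array([0.42594648, 0.32652132, 1.01359279])}
side square [([243.6, 325.8, 306.7, 384.0], 0.96), ([288.3, 172.0, 327.1, 220.7], 0.92)]
side side_bar [([135.2, 242.0, 200.2, 307.3], 0.91), ([147.7,
[... 468 characters left out ...]
0714, 'fy': 389.81771364080714, 'cx': 252.96836407300881, 'cy': 186.05446571070792, 'k1': -0.04071434421994353, 'rvec': array([ 2.13919173, -2.18706164,  0.14744944]), 'tvec': array([0.03349413, 0.5810911 , 1.07261832])}
top square [([309.0, 181.9, 361.9, 232.9], 0.97), ([134.5, 268.7, 201.9, 320.2], 0.7)]
top side_bar [([135.4, 150.1, 153.8, 224.1], 0.66), ([245.2, 119.6, 266.4, 145.6], 0.25)]
top back_rail [([141.2, 155.1, 218.0, 170.7], 0.58), ([245.2, 120.8, 264.9, 145.1], 0.25)]
top pad []
top beaker [([249.8, 249.8, 270.1, 271.5], 0.71)]
top jar [([247.4, 120.0, 265.0, 146.0], 0.79)]
top screwdriver [([261.3, 166.6, 270.8, 227.0], 0.83)]
top stand [([127.2, 143.4, 223.7, 235.8], 0.98)]
```

View pics/side0.png

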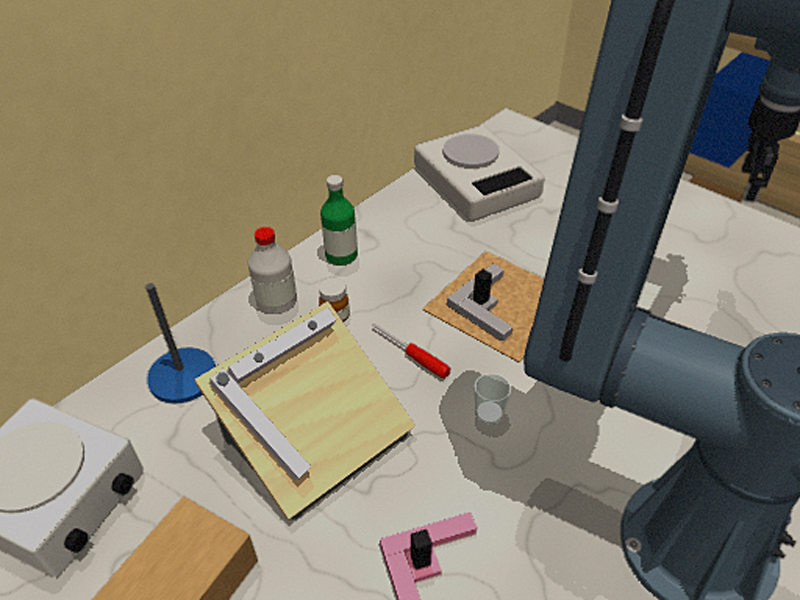

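View pics/top0.png

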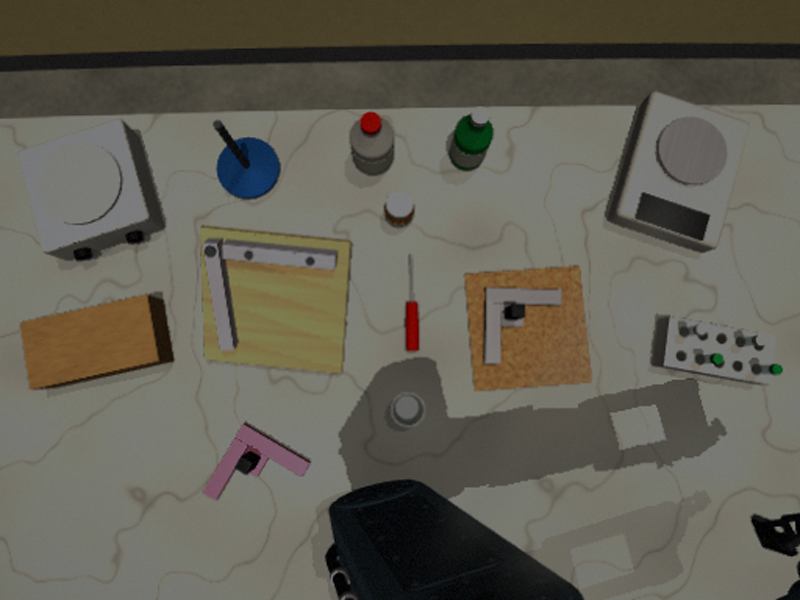

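The real square is the grey one on the cork pad (top view about 520,320 at 800 px scale). The pink one at (255,460) is the look-alike and isn't on the pad. I'll confirm this in enlarged crops and trace it.

```bash
cat > h.py <<'E'
import numpy as np, cv2
from scipy.spatial.transform import Rotation as R
def proj(c,P):
    P=np.atleast_2d(P); Rm=cv2.Rodrigues(np.asarray(c["rvec"]))[0]
    X=P@Rm.T+np.asarray(c["tvec"]); s=X[:,:2]/X[:,2:]
    r2=(s**2).sum(1,keepdims=True); s=s*(1+c["k1"]*r2)
    return s*[c["fx"],c["fy"]]+[c["cx"],c["cy"]]
def ray(c,uv):
    s0=(np.asarray(uv,float)-[c["cx"],c["cy"]])/[c["fx"],c["fy"]]; s=s0.copy()
    for _ in range(20): s=s0/(1+c["k1"]*(s**2).sum())
    Rm=cv2.Rodrigues(np.asarray(c["rvec"]))[0]
    return -Rm.T@np.asarray(c["tvec"]), Rm.T@np.r_[s,1]
def onz(c,uv,z):
    o,d=ray(c,uv); return o+d*(z-o[2])/d[2]
E
python3 - <<'E'
from bench import ctrl
import cv2,numpy as np,pickle
D={}
for n in("side","top"):
    c=ctrl.camera(n); D[n]=c
    for q in("square","side_bar","back_rail","pad","stand","screwdriver","beaker","jar"):
        D[n,q]=[(d["region"],d["bbox"],d["confidence"]) for d in ctrl.trace(n,q)]
        print(n,q,[(np.round(b).tolist(),round(f,2),int(r.sum())) for r,b,f in D[n,q]])
pickle.dump(D,open("d0.pkl","wb"))
t=D["top"]["color"];s=D["side"]["color"]
def crop(im,x,y,w,h,k): return cv2.resize(im[y:y+h,x:x+w],None,fx=k,fy=k,interpolation=cv2.INTER_CUBIC)
a=crop(t,120,140,110,100,4);b=crop(t,290,160,100,100,4)
a=np.hstack([a[:400,:400],b]);cv2.imwrite("pics/c_top.png",cv2.convertScaleAbs(a,alpha=1.7))
a=crop(s,115,185,100*1+60,150,4);cv2.imwrite("pics/c_side.png",a)
a=crop(s,260,150,100,90,6);cv2.imwrite("pics/c_side2.png",a)
E
```

```text
side square [([286.0, 171.0, 328.0, 220.0], 0.9, 913), ([245.0, 326.0, 309.0, 384.0], 0.66, 1658)]
side side_bar [([133.0, 236.0, 197.0, 307.0], 0.88, 1148)]
side back_rail [([147.0, 199.0, 212.0, 245.0], 0.76, 809)]
side pad [([271.0, 161.0, 347.0, 232.0], 0.98, 2079)]
side stand [([123.0, 194.0, 265.0, 334.0], 0.61, 10731)]
side screwdriver [([241.0, 209.0, 290.0, 242.0], 0.59, 340)]
side beaker [([305.0, 242.0, 328.0, 270.0], 0.78, 613)]
side jar [([205.0, 182.0, 224.0, 206.0], 0.92, 361), ([240.0, 209.0, 288.0, 242.0], 0.49, 289)]
top square [([131.0, 268.0, 200.0, 320.0], 0.97, 1205)]
top side_bar [([133.0, 150.0, 155.0, 225.0], 0.97, 829)]
top back_rail [([142.0, 153.0, 219.0, 173.0], 0.74, 873)]
top pad [([296.0, 173.0, 379.0, 250.0], 0.8, 4396)]
top stand [([246.0, 123.0, 264.0, 147.0], 0.19, 361)]
top screwdriver [([262.0, 167.0, 269.0, 223.0], 0.88, 272)]
top beaker [([249.0, 251.0, 271.0, 273.0], 0.56, 360)]
top jar [([245.0, 121.0, 266.0, 146.0], 0.73, 366)]
```

View pics/c_top.png

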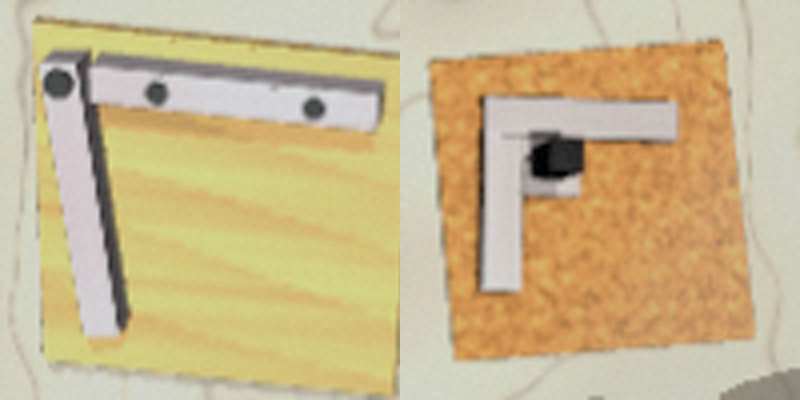

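View pics/c_side.png

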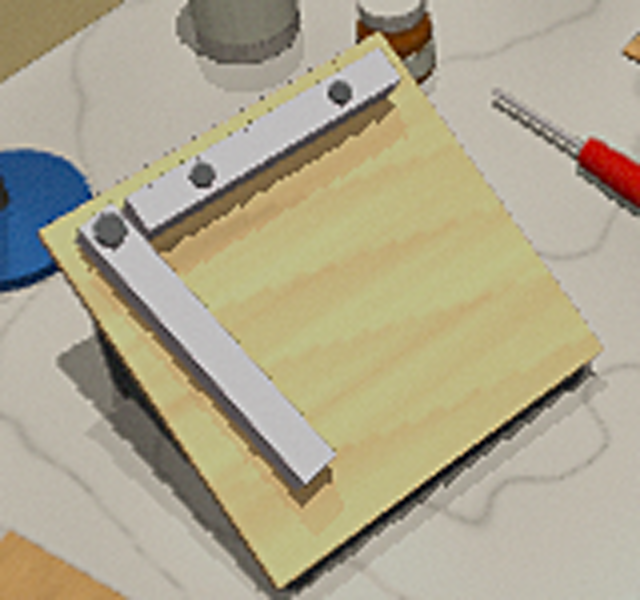

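View pics/c_side2.png

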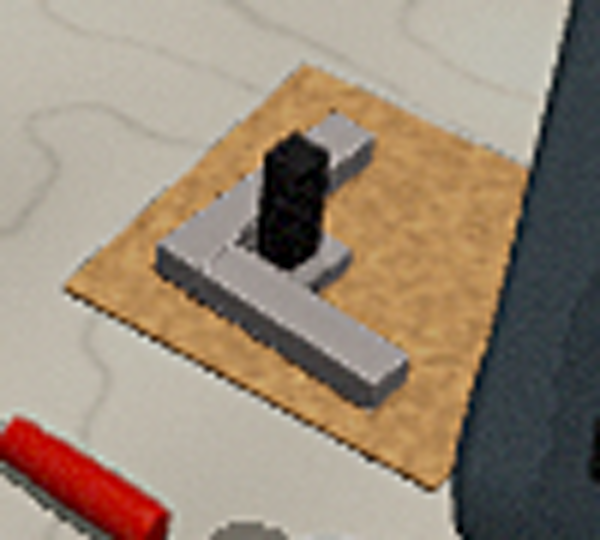

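The grey square sits on the pad with its outer corner at far left, crop (486,97). The pink look-alike isn't on the pad. Next I'll fit poses from the corner pixels.

```bash
cat > fit.py <<'E'
import numpy as np,pickle
from h import *
from scipy.optimize import least_squares
D=pickle.load(open("d0.pkl","rb"))
T=lambda u,v,x0,y0,k:((u+.5)/k-.5+x0,(v+.5)/k-.5+y0)
tl=lambda u,v:T(u,v,120,140,4); tr=lambda u,v:T(u-400,v,290,160,4)
sl=lambda u,v:T(u,v,115,185,4); s2=lambda u,v:T(u,v,260,150,6)
Rz=lambda a:R.from_euler('z',a).as_matrix()
Ry=R.from_euler('y',-30,degrees=True).as_matrix()
# square
oc,ae,be,ai,bi=[(0,0,.02),(0,-.14,.02),(-.14,0,.02),(-.028,-.14,.02),(-.14,-.028,.02)]
sq=[("top",oc,tr(486,97)),("top",ae,tr(677,101)),("top",be,tr(481,291)),("top",ai,tr(677,140)),("top",bi,tr(521,291)),
("side",oc,s2(158,245)),("side",be,s2(370,385)),("side",bi,s2(408,355)),("side",ae,s2(336,112)),("side",ai,s2(374,140))]
def pts_sq(p,L): return np.array(L)@Rz(p[2]).T+[p[0],p[1],.005]
def fit(obs,f,p0):
    def res(p):
        return np.concatenate([(proj(D[c],f(p,[l]))-uv).ravel() for c,l,uv in obs])
    r=least_squares(res,p0,loss='soft_l1'); return r.x,res(r.x).reshape(-1,2)
if __name__=="__main__":
    g=onz(D["top"],tr(486,97),.025)
    p,r=fit(sq,pts_sq,[g[0],g[1],0]);print("square",p,np.degrees(p[2]));print(r.round(1).tolist())
    # pad
    pc=[(.11,.11),(.11,-.11),(-.11,-.11),(-.11,.11)]
    px=[tr(430,60),tr(722,40),tr(754,338),tr(455,360)]
    f=lambda p,L:np.c_[np.array(L)@Rz(p[2])[:2,:2].T+p[:2],[.005]*len(L)]
    o=[("top",a,b) for a,b in zip(pc,px)]+[("side",pc[0],s2(66,290)),("side",pc[1],s2(303,63)),("side",pc[3],s2(435,490))]
    p,r=fit(o,f,[g[0],g[1],0]);print("pad",p);print(r.round(1).tolist())
    def B(p,L):
        Lb=np.array(L); return (Lb@Ry.T)@Rz(p[2]).T+[p[0],p[1],.092]
    bx=lambda x,y,z:(x+.085,y+.085,z)   # back_rail->board
    H=.125
    o=[("top",(H,H,0),tl(35,18)),("top",(-H,H,0),tl(43,360)),("top",(-H,-H,0),tl(393,395)),
       ("side",(H,H,0),sl(40,232)),("side",(H,-H,0),sl(378,35)),("side",(-H,-H,0),sl(602,350)),("side",(-H,H,0),sl(280,588)),
       ("top",bx(0,-.006,.03),tl(90,102)),("top",bx(0,-.19,.03),tl(378,131)),("top",bx(.025,-.006,.03),tl(94,68)),("top",bx(.025,-.19,.03),tl(384,97)),
       ("side",bx(0,-.006,.03),sl(150,230)),("side",bx(0,-.19,.03),sl(400,82)),("side",bx(.025,-.006,.03),sl(126,203)),("side",bx(.025,-.19,.03),sl(375,50))]
    p,r=fit(o,B,[.6,.25,0]);print("stand",p,np.degrees(p[2]));print(r.round(1).tolist())
    ps=p
    def S(p,L):
        L=np.array(L)@Rz(p[0]).T+[.0975,.0975,0]; return B(ps,L)
    y=.0125
    o=[("top",(-.1825,y,.03),tl(86,336)),("top",(-.1825,-y,.03),tl(119,333)),("top",(.0125,y,.03),tl(42,65)),("top",(.0125,-y,.03),tl(79,66)),
       ("side",(-.1825,y,.03),sl(302,485)),("side",(-.1825,-y,.03),sl(335,456)),("side",(.0125,y,.03),sl(78,233)),]
    p,r=fit(o,S,[0.15]);print("side ang",p);print(r.round(1).tolist())
E
python3 fit.py
```

```text
square [ 0.58775092 -0.14605805 -0.05862056] -3.358710550791532
[[-0.4, -0.7], [0.1, 0.1], [-0.1, -0.3], [0.0, 0.0], [-0.2, 0.0], [-0.4, -0.2], [0.7, 0.3], [0.5, 0.2], [-0.2, -0.0], [0.4, -0.6]]
pad [ 0.51248318 -0.22384875  0.05107183]
[[-0.7, -0.0], [0.1, -0.3], [0.4, 0.0], [-0.3, 0.5], [-0.7, -0.7], [0.5, 0.0], [0.2, -0.0]]
stand [ 0.55761321  0.23219578 -0.12396359] -7.102590343155093
[[-0.9, 0.8], [-0.0, 0.1], [0.4, 0.6], [-0.6, -0.7], [0.7, -1.4], [0.9, -0.1], [-0.2, 0.4], [-0.3, 0.1], [-0.4, 0.2], [-1.5, -0.7], [-1.3, -0.6], [-0.2, 0.3], [0.6, -0.9], [-0.2, -1.8], [1.2, -1.0]]
side ang [0.12605128]
[[-1.1, 0.2], [-0.3, 0.8], [-1.2, -0.6], [-0.8, -1.1], [0.6, 0.0], [0.5, -0.2], [-0.0, -1.5]]
```

```bash
cat > plan.py <<'E'
from h import *
from bench import ctrl
Rz=lambda a:R.from_euler('z',a).as_matrix()
Ry=R.from_euler('y',-30,degrees=True).as_matrix()
SQ=np.array([.58775,-.14606]);SQY=-.0586
ST=np.array([.5576,.2322]);STY=-.1240
def q2m(q): return R.from_quat(np.r_[q[1:],q[0]]).as_matrix()
FLIP=np.diag([1,-1,-1])  # tool axes in square frame: x=x, y=-y, z=-z
def brail(p): # back_rail point -> world
    return Rz(STY)@(Ry@(np.array(p)+[.085,.085,0]))+[ST[0],ST[1],.092]
BR=Rz(STY)@Ry
def show(pos,Rt):
    o=ctrl.get_obs(); Rc=q2m(o["eef_rot"]); d=Rc.T@(np.array(pos)-o["eef_pos"])*100
    rv=np.degrees(R.from_matrix(Rc.T@Rt).as_rotvec()) 
    d2=Rt.T@(np.array(pos)-o["eef_pos"])*100
    print("t",round(o["time_s"],2),"pos",o["eef_pos"].round(4),"shift(cur axes)",d.round(2),"rot",rv.round(2),"shift(after rot)",d2.round(2),"op",round(o["opening"],3))
E
python3 - <<'E'
from plan import *
g=Rz(SQY)@[-.047,-.047,0]+np.r_[SQ,0]
print(g)
show([g[0],g[1],.23],Rz(SQY)@FLIP)
E
```

```text
[ 0.53807805 -0.1902267   0.        ]
t 1.8 pos [ 0.2291 -0.5274  0.3039] shift(cur axes) [-18.62 -41.77   7.39] rot [ -0.    -0.   -63.16] shift(after rot) [ 28.87 -35.47   7.39] op 1.001
```

{"name": "move_arm", "arguments": {
  "rows": "0 0 0 0 0 -7.02 1;0 0 0 0 0 -7.02 1;0 0 0 0 0 -7.02 1;0 0 0 0 0 -7.02 1;0 0 0 0 0 -7.02 1;0 0 0 0 0 -7.02 1;0 0 0 0 0 -7.02 1;0 0 0 0 0 -7.02 1;0 0 0 0 0 -7.02 1"
}}

```text
time_s: 2.7
eef_pos: [0.2291, -0.5274, 0.3039]
eef_rot: [-0.0, 1.0, -0.027, 0.0]
wrist_force: [0.7, -0.5, 0.1]
opening: 0.998
```

{"name": "move_arm", "arguments": {
  "rows": "1.6 -1.97 0.4 0 0 0 1;1.6 -1.97 0.4 0 0 0 1;1.6 -1.97 0.4 0 0 0 1;1.6 -1.97 0.4 0 0 0 1;1.6 -1.97 0.4 0 0 0 1;1.6 -1.97 0.4 0 0 0 1;1.6 -1.97 0.4 0 0 0 1;1.6 -1.97 0.4 0 0 0 1;1.6 -1.97 0.4 0 0 0 1;1.6 -1.97 0.4 0 0 0 1;1.6 -1.97 0.4 0 0 0 1;1.6 -1.97 0.4 0 0 0 1;1.6 -1.97 0.4 0 0 0 1;1.6 -1.97 0.4 0 0 0 1;1.6 -1.97 0.4 0 0 0 1;1.6 -1.97 0.4 0 0 0 1;1.6 -1.97 0.4 0 0 0 1;1.6 -1.97 0.4 0 0 0 1;0 0 0 0 0 0 1;0 0 0 0 0 0 1"
}}

```text
time_s: 4.7
eef_pos: [0.5373, -0.1899, 0.2317]
eef_rot: [0.0, 1.0, -0.028, -0.0]
wrist_force: [-0.8, -0.1, 1.0]
opening: 1.001
```

```bash
python3 - <<'E'
from plan import *
g=Rz(SQY)@[-.047,-.047,0]+np.r_[SQ,0]
show([g[0],g[1],.116],Rz(SQY)@FLIP)
for n,b in(("top",(270,130,130,130)),("side",(240,90,130,130))):
    c=ctrl.camera(n); x,y,w,h=b
    cv2.imwrite(f"pics/h_{n}.png",cv2.resize(c["color"][y:y+h,x:x+w],None,fx=4,fy=4,interpolation=2))
o=ctrl.get_obs();print(o["q"].round(2),o["wrist_force"].round(2))
E
```

```text
t 4.7 pos [ 0.5373 -0.1899  0.2317] shift(cur axes) [ 0.09  0.03 11.57] rot [0.01 0.03 0.1 ] shift(after rot) [ 0.08  0.03 11.57] op 1.001
[-0.55  0.24  1.69 -0.    1.21 -0.49] [-0.14 -0.12 -0.21]
```

View pics/h_side.png

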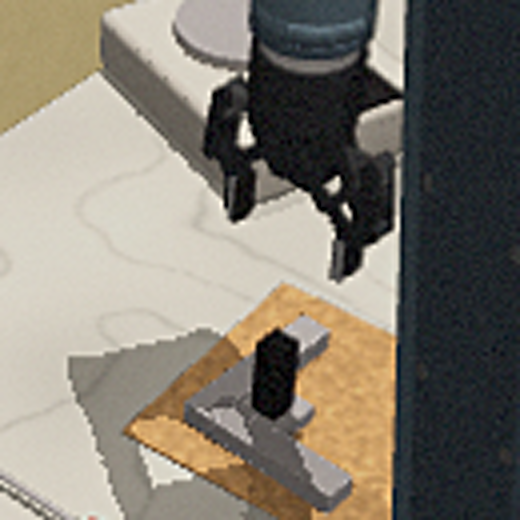

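View pics/h_top.png

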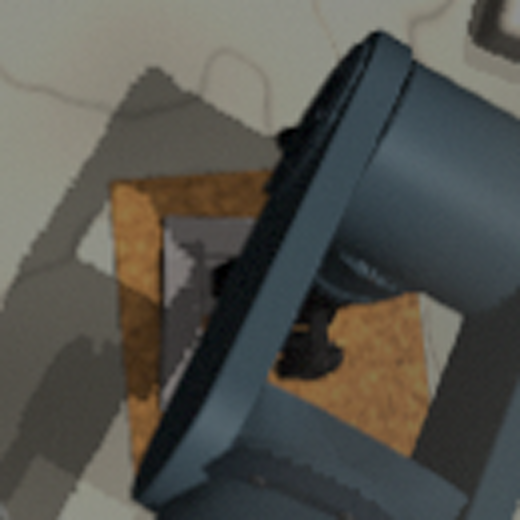

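The fingers straddle the post along the square's x, and the gripper stands above it. I'll descend and grip.

{"name": "move_arm", "arguments": {
  "rows": "0.08 0.03 1 0 0 0.1 1;0 0 1 0 0 0 1;0 0 1 0 0 0 1;0 0 1 0 0 0 1;0 0 1 0 0 0 1;0 0 1 0 0 0 1;0 0 1 0 0 0 1;0 0 1 0 0 0 1;0 0 1 0 0 0 1;0 0 1 0 0 0 1;0 0 1 0 0 0 1;0 0 0.5 0 0 0 1;0 0 0 0 0 0 0;0 0 0 0 0 0 0;0 0 0 0 0 0 0;0 0 0 0 0 0 0;0 0 0 0 0 0 0;0 0 0 0 0 0 0;0 0 0 0 0 0 0;0 0 0 0 0 0 0"
}}

```text
time_s: 6.8
eef_pos: [0.5383, -0.1907, 0.1175]
eef_rot: [0.0, 1.0, -0.03, 0.0]
wrist_force: [-2.7, 1.2, 5.6]
opening: 0.279
```

{"name": "move_arm", "arguments": {
  "rows": "0 0 0 0 0 0 0;0 0 0 0 0 0 0;0 0 -1 0 0 0 0;0 0 -1 0 0 0 0;0 0 -1.5 0 0 0 0;0 0 -2 0 0 0 0;0 0 -2 0 0 0 0;0 0 -2 0 0 0 0;0 0 -2 0 0 0 0;0 0 -2 0 0 0 0;0 0 -2 0 0 0 0;0 0 -2 0 0 0 0;0 0 -2 0 0 0 0;0 0 0 0 0 0 0;0 0 0 0 0 0 0"
}}

```text
time_s: 8.3
eef_pos: [0.538, -0.1904, 0.3123]
eef_rot: [0.0, 1.0, -0.03, 0.0]
wrist_force: [-0.1, -0.4, -4.3]
opening: 0.272
```

```bash
python3 - <<'E'
from plan import *
for n,b in(("top",(270,110,150,150)),("side",(240,60,130,150))):
    c=ctrl.camera(n); x,y,w,h=b
    cv2.imwrite(f"pics/g_{n}.png",cv2.resize(c["color"][y:y+h,x:x+w],None,fx=4,fy=4,interpolation=2))
o=ctrl.get_obs();print(o["eef_pos"],o["wrist_force"].round(2),o["torque"].round(3),o["opening"])
# hover over the frame: square in back_rail frame offset
def tcp(off): return brail(np.array([-.047,-.047,.057+.0539])+off)
for off in ([-.02,-.035,.15],[-.02,-.035,.05],[-.015,-.035,.004]):
    print(tcp(np.array(off)))
show(tcp(np.array([-.02,-.035,.1])),BR@FLIP)
E
```

```text
[ 0.53743739 -0.19014798  0.3106112 ] [-1.08  0.   -3.72] [ 0.036 -0.003 -0.011] 0.27050400967681504
[0.44399143 0.24938333 0.32694603]
[0.49360752 0.2431992  0.24034349]
[0.5207278  0.23981894 0.20300632]
t 8.4 pos [ 0.5374 -0.1901  0.3106] shift(cur axes) [ -9.47 -43.15   2.76] rot [-1.01 30.1   3.56] shift(after rot) [-11.92 -42.46  -3.77] op 0.271
```

View pics/g_side.png

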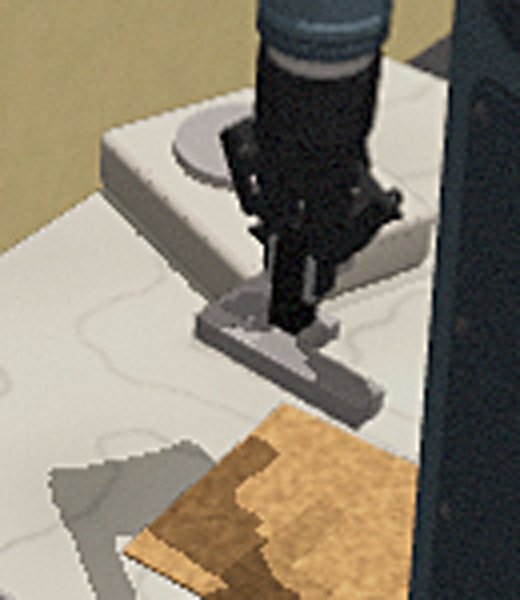

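{"name": "move_arm", "arguments": {
  "rows": "-0.3 -1.2 0 0 0 0 0;-0.53 -2.4 0 0 0 0 0;-0.53 -2.4 0 0 0 0 0;-0.53 -2.4 0 0 0 0 0;-0.53 -2.4 0 0 0 0 0;-0.53 -2.4 0 0 0 0 0;-0.53 -2.4 0 0 0 0 0;-0.53 -2.4 0 0 0 0 0;-0.53 -2.4 0 0 0 0 0;-0.53 -2.4 0 0 0 0 0;-0.53 -2.4 0 0 0 0 0;-0.53 -2.4 0 0 0 0 0;-0.53 -2.4 0 0 0 0 0;-0.53 -2.4 0 0 0 0 0;-0.53 -2.4 0 0 0 0 0;-0.53 -2.4 0 0 0 0 0;-0.53 -2.4 0 0 0 0 0;-0.53 -2.4 0 0 0 0 0;-0.15 -1.2 0 0 0 0 0;0 0 0 0 0 0 0"
}}

```text
time_s: 10.4
eef_pos: [0.4686, 0.2478, 0.3112]
eef_rot: [0.0, 1.0, -0.029, -0.001]
wrist_force: [0.5, -1.0, -3.6]
opening: 0.276
```

{"name": "move_arm", "arguments": {
  "rows": "0 0 0 -0.1 3.01 0.356 0;0 0 0 -0.1 3.01 0.356 0;0 0 0 -0.1 3.01 0.356 0;0 0 0 -0.1 3.01 0.356 0;0 0 0 -0.1 3.01 0.356 0;0 0 0 -0.1 3.01 0.356 0;0 0 0 -0.1 3.01 0.356 0;0 0 0 -0.1 3.01 0.356 0;0 0 0 -0.1 3.01 0.356 0;0 0 0 -0.1 3.01 0.356 0;0 0 0 0 0 0 0;0 0 0 0 0 0 0"
}}

```text
time_s: 11.6
eef_pos: [0.4692, 0.2458, 0.3114]
eef_rot: [0.017, 0.964, -0.06, 0.258]
wrist_force: [0.3, 0.1, -3.1]
opening: 0.273
```

```bash
cat >> plan.py <<'E'
def tcp(off): return brail(np.array([-.047,-.047,.1125])+np.array(off))
def st():  # offsets of square (assuming rigid grasp) & forces in back_rail axes
    o=ctrl.get_obs(); Rc=q2m(o["eef_rot"])
    p=Rz(STY).T@(o["eef_pos"]-[ST[0],ST[1],.092]); p=Ry.T@p-[.085,.085,0]-[-.047,-.047,.1125]
    print("t",round(o["time_s"],2),"off mm",(p*1000).round(1),"F",(BR.T@o["wrist_force"]).round(2),"M",(BR.T@o["torque"]).round(3),"roterr",np.degrees(R.from_matrix((BR@FLIP).T@Rc).as_rotvec()).round(2),"q",o["q"].round(2))
E
python3 - <<'E'
from plan import *
show(tcp([-.02,-.035,.1]),BR@FLIP);st();
for n,b in(("top",(110,110,140,140)),("side",(100,110,180,140))):
    c=ctrl.camera(n); x,y,w,h=b
    cv2.imwrite(f"pics/f_{n}.png",cv2.resize(c["color"][y:y+h,x:x+w],None,fx=4,fy=4,interpolation=2))
st()
E
```

```text
t 11.6 pos [0.4692 0.2458 0.3114] shift(cur axes) [-1.42 -0.05  2.22] rot [0.08 0.02 0.03] shift(after rot) [-1.42 -0.04  2.22] op 0.273
t 11.6 off mm [ -5.8 -35.4 122.2] F [-1.29  0.18 -2.8 ] M [ 0.004  0.625 -0.008] roterr [-0.08 -0.02 -0.03] q [ 0.37 -0.12  1.97 -0.32  0.85  0.65]
t 11.7 off mm [ -5.  -35.2 122.4] F [-1.58 -0.08 -3.28] M [-0.034  0.632 -0.014] roterr [-0.06  0.05 -0.  ] q [ 0.37 -0.12  1.97 -0.32  0.85  0.66]
```

View pics/f_side.png

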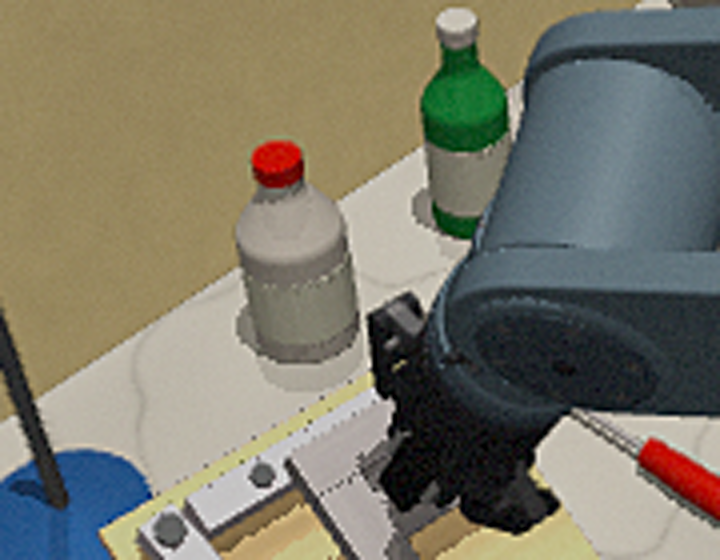

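View pics/f_top.png

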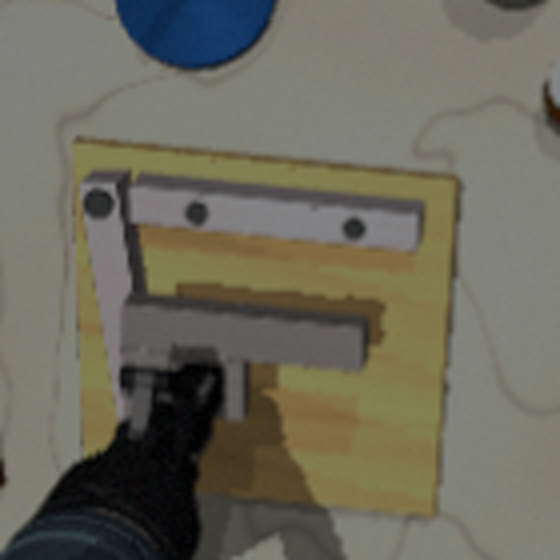

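{"name": "move_arm", "arguments": {
  "rows": "-0.4 0 0.5 0 0 0 0;-0.4 0 1 0 0 0 0;0 0 1 0 0 0 0;0 0 1 0 0 0 0;0 0 1 0 0 0 0;0 0 1 0 0 0 0;0 0 1 0 0 0 0;0 0 1 0 0 0 0;0 0 1 0 0 0 0;0 0 1 0 0 0 0;0 0 0.7 0 0 0 0;0 0 0.5 0 0 0 0;0 0 0 0 0 0 0;0 0 0 0 0 0 0"
}}

```text
time_s: 13.1
eef_pos: [0.516, 0.2406, 0.2155]
eef_rot: [0.016, 0.964, -0.06, 0.259]
wrist_force: [0.3, 0.5, -3.1]
opening: 0.273
```

```bash
cat >> plan.py <<'E'
def avg(n=5):
    F=[];M=[]
    for _ in range(n):
        ctrl.camera("top"); o=ctrl.get_obs(); F.append(BR.T@o["wrist_force"]); M.append(BR.T@o["torque"])
    print("avg F",np.mean(F,0).round(2),np.std(F,0).round(2),"M",np.mean(M,0).round(3)); st()
E
python3 - <<'E'
from plan import *
avg(8)
for n,b in(("top",(110,130,130,120)),("side",(100,170,180,150))):
    c=ctrl.camera(n); x,y,w,h=b
    cv2.imwrite(f"pics/i_{n}.png",cv2.resize(c["color"][y:y+h,x:x+w],None,fx=4,fy=4,interpolation=2))
E
```

```text
avg F [-2.11 -0.08 -2.89] [0.45 0.66 0.3 ] M [-0.007  0.616  0.002]
t 13.5 off mm [-12.9 -34.8  15.7] F [-2.41 -1.06 -2.7 ] M [-0.002  0.658  0.024] roterr [-0.02  0.13 -0.03] q [ 0.32  0.1   1.97 -0.38  0.63  0.71]
```

View pics/i_side.png

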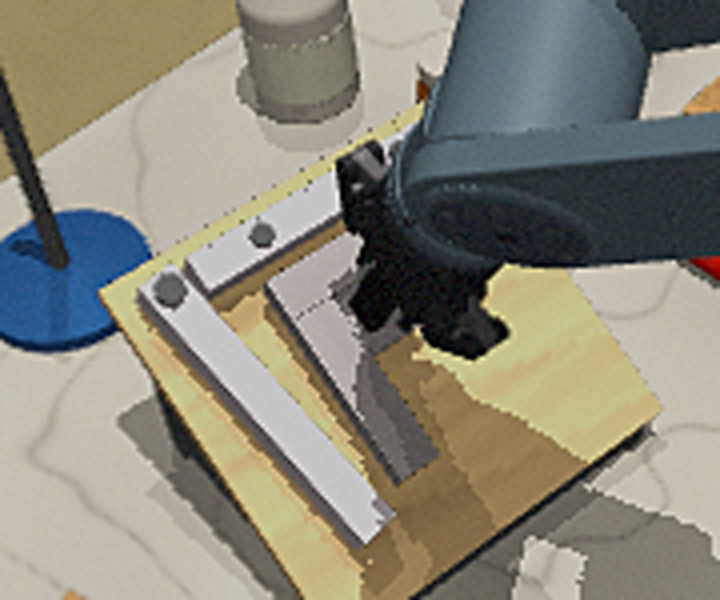

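View pics/i_top.png

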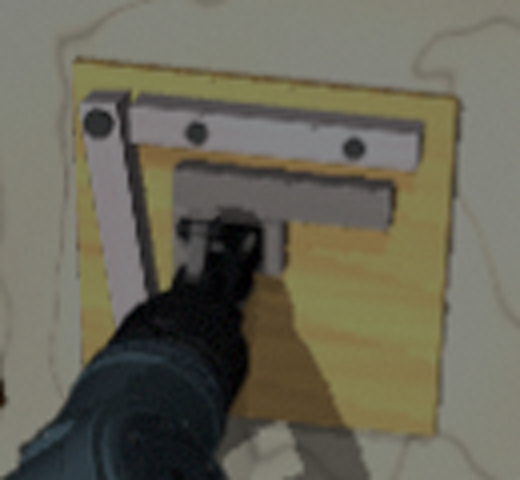

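{"name": "move_arm", "arguments": {
  "rows": "0 0 0.4 0 0 0 0;0 0 0.4 0 0 0 0;0 0 0.3 0 0 0 0;0 0 0.1 0 0 0 0;0 0 0 0 0 0 0;0 0 0 0 0 0 0"
}}

```text
time_s: 14.2
eef_pos: [0.5219, 0.2398, 0.2049]
eef_rot: [0.016, 0.964, -0.06, 0.259]
wrist_force: [-1.1, -0.9, -3.4]
opening: 0.271
```

```bash
python3 -c "
from plan import *
avg(4)"
```

```text
avg F [-1.69 -0.26 -2.92] [0.47 0.27 0.36] M [-0.008  0.616 -0.002]
t 14.4 off mm [-12.9 -34.9   3.6] F [-2.06 -0.34 -3.14] M [-0.026  0.599 -0.015] roterr [-0.02  0.13 -0.03] q [ 0.32  0.13  1.96 -0.39  0.6   0.71]
```

{"name": "move_arm", "arguments": {
  "rows": "0 0 0.1 0 0 0 0;0 0 0.1 0 0 0 0;0 0 0 0 0 0 0"
}}

```text
time_s: 14.7
eef_pos: [0.5229, 0.2396, 0.203]
eef_rot: [0.016, 0.964, -0.06, 0.259]
wrist_force: [-0.6, 0.5, -4.3]
opening: 0.274
```

```bash
python3 -c "
from plan import *
avg(4)"
```

```text
avg F [-2.33 -0.1  -3.28] [0.28 0.55 0.25] M [0.007 0.638 0.011]
t 14.9 off mm [-13.  -34.9   1.5] F [-2.39 -0.66 -3.29] M [-0.011  0.637  0.078] roterr [-0.03  0.11 -0.03] q [ 0.32  0.13  1.96 -0.39  0.6   0.71]
```

{"name": "move_arm", "arguments": {
  "rows": "0 0 0.1 0 0 0 0;0 0 0.1 0 0 0 0;0 0 0 0 0 0 0"
}}

```text
time_s: 15.2
eef_pos: [0.5237, 0.2396, 0.2021]
eef_rot: [0.017, 0.964, -0.06, 0.259]
wrist_force: [-8.1, -1.5, 4.8]
opening: 0.272
```

```bash
python3 -c "
from plan import *
avg(4)"
```

```text
avg F [-4.38 -1.81  8.39] [0.28 0.3  0.13] M [-0.277  1.066 -0.022]
t 15.4 off mm [-12.9 -34.9   0.2] F [-4.45 -1.6   8.5 ] M [-0.265  1.052 -0.008] roterr [-0.04  0.12 -0.03] q [ 0.32  0.13  1.96 -0.39  0.6   0.71]
```

{"name": "move_arm", "arguments": {
  "rows": "0 0 -0.12 0 0 0 0;0.3 -0.3 0 0 0 0 0;0.3 -0.3 0 0 0 0 0;0.3 -0.3 0 0 0 0 0;0 -0.2 0 0 0 0 0;0 0 0 0 0 0 0;0 0 0 0 0 0 0"
}}

```text
time_s: 16.1
eef_pos: [0.5322, 0.2496, 0.2067]
eef_rot: [0.017, 0.964, -0.06, 0.259]
wrist_force: [-0.7, 0.5, -3.9]
opening: 0.275
```

```bash
python3 -c "
from plan import *
avg(5)"
```

```text
avg F [-1.89  0.34 -3.49] [0.49 0.43 0.29] M [0.004 0.635 0.02 ]
t 16.35 off mm [ -4.1 -24.    0.7] F [-1.67  0.2  -3.81] M [0.031 0.649 0.045] roterr [-0.03  0.11 -0.03] q [ 0.33  0.15  1.93 -0.39  0.62  0.72]
```

{"name": "move_arm", "arguments": {
  "rows": "0 -0.15 0 0 0 0 0;0 -0.15 0 0 0 0 0;0 -0.15 0 0 0 0 0;0 -0.15 0 0 0 0 0;0 -0.15 0 0 0 0 0;0 -0.15 0 0 0 0 0;0 -0.1 0 0 0 0 0;0 0 0 0 0 0 0"
}}

```text
time_s: 17.15
eef_pos: [0.5332, 0.2595, 0.2065]
eef_rot: [0.017, 0.964, -0.06, 0.259]
wrist_force: [-1.9, -2.6, -4.2]
opening: 0.273
```

```bash
python3 -c "
from plan import *
avg(5)"
```

```text
avg F [-3.35 -2.93 -3.02] [0.24 0.15 0.45] M [-0.544  0.901  0.312]
t 17.4 off mm [ -4.2 -14.    0.5] F [-3.2  -3.04 -3.22] M [-0.546  0.901  0.368] roterr [-0.04  0.09 -0.03] q [ 0.35  0.17  1.91 -0.4   0.62  0.75]
```

{"name": "move_arm", "arguments": {
  "rows": "0 -0.15 0 0 0 0 0;0 -0.15 0 0 0 0 0;0 -0.15 0 0 0 0 0;0 -0.15 0 0 0 0 0;0 -0.15 0 0 0 0 0;0 -0.1 0 0 0 0 0;0 -0.1 0 0 0 0 0;0 0 0 0 0 0 0"
}}

```text
time_s: 18.2
eef_pos: [0.5349, 0.2691, 0.2071]
eef_rot: [0.016, 0.964, -0.06, 0.259]
wrist_force: [-1.1, -1.9, -5.1]
opening: 0.275
```

```bash
python3 - <<'E'
from plan import *
avg(5)
for n,b in(("top",(110,130,130,120)),("side",(110,190,140,130))):
    c=ctrl.camera(n); x,y,w,h=b
    cv2.imwrite(f"pics/j_{n}.png",cv2.resize(c["color"][y:y+h,x:x+w],None,fx=4.5,fy=4.5,interpolation=2))
E
```

```text
avg F [-3.16 -2.79 -3.65] [0.65 0.55 0.29] M [-0.505  0.902  0.306]
t 18.45 off mm [-3.8 -4.3  0.8] F [-2.92 -2.03 -4.03] M [-0.47   0.841  0.287] roterr [-0.01  0.14 -0.01] q [ 0.37  0.18  1.9  -0.41  0.63  0.77]
```

View pics/j_side.png

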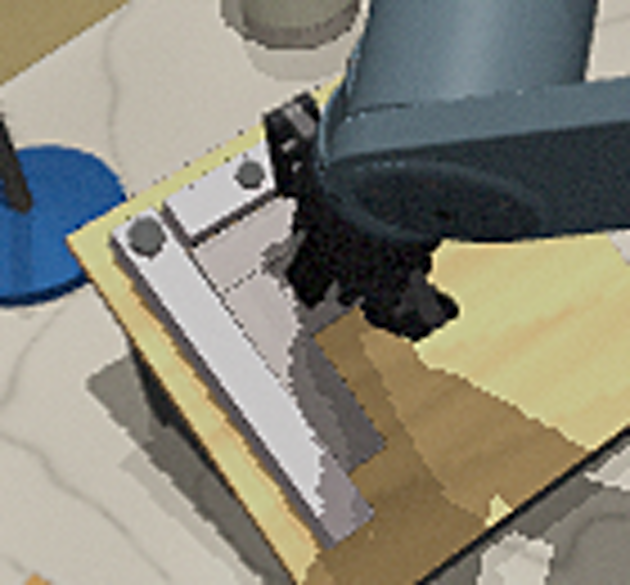

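View pics/j_top.png

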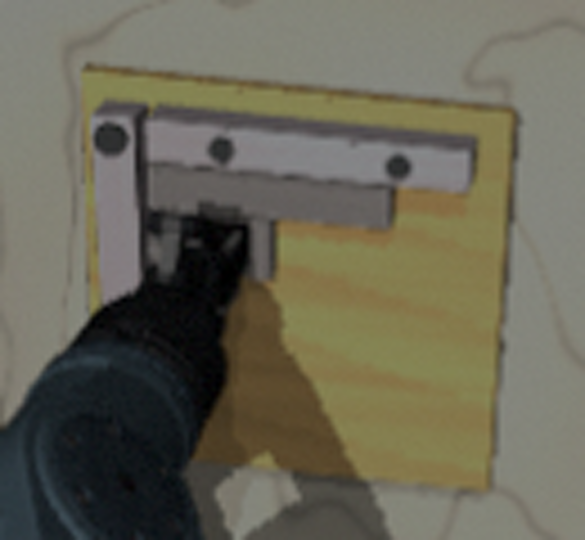

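The side rail is nearly true. Next I'll seat the back leg.

{"name": "move_arm", "arguments": {
  "rows": "0.1 0 0 0 0 0 0;0.1 0 0 0 0 0 0;0.1 0 0 0 0 0 0;0 0 0 0 0 0 0"
}}

```text
time_s: 18.95
eef_pos: [0.5377, 0.2687, 0.2088]
eef_rot: [0.016, 0.964, -0.06, 0.26]
wrist_force: [-1.2, -2.0, -3.6]
opening: 0.269
```

```bash
python3 -c "
from plan import *
avg(4)"
```

```text
avg F [-1.91 -2.11 -3.16] [0.41 0.59 0.33] M [-0.338  0.734  0.187]
t 19.15 off mm [-0.6 -4.3  0.8] F [-1.35 -2.55 -3.41] M [-0.323  0.661  0.133] roterr [-0.01  0.15 -0.02] q [ 0.36  0.18  1.89 -0.41  0.63  0.77]
```

{"name": "move_arm", "arguments": {
  "rows": "0.05 0 0 0 0 0 0;0.05 0 0 0 0 0 0;0 0 0 0 0 0 0"
}}

```text
time_s: 19.45
eef_pos: [0.538, 0.2686, 0.2088]
eef_rot: [0.016, 0.964, -0.06, 0.259]
wrist_force: [-3.8, 0.4, -3.2]
opening: 0.277
```

```bash
python3 -c "
from plan import *
avg(4)"
```

```text
avg F [-4.62 -0.41 -1.76] [0.15 0.07 0.18] M [-0.176  1.183  0.022]
t 19.65 off mm [-0.4 -4.4  0.6] F [-4.82 -0.34 -1.75] M [-0.167  1.185  0.022] roterr [-0.03  0.08 -0.03] q [ 0.36  0.18  1.89 -0.41  0.64  0.76]
```

{"name": "move_arm", "arguments": {
  "rows": "0.05 0 0 0 0 0 0;0.05 0 0 0 0 0 0;0 0 0 0 0 0 0"
}}

```text
time_s: 19.95
eef_pos: [0.5382, 0.2685, 0.2087]
eef_rot: [0.017, 0.964, -0.06, 0.258]
wrist_force: [-7.1, 0.7, -3.6]
opening: 0.273
```

```bash
python3 -c "
from plan import *
avg(4)"
```

```text
avg F [-7.25 -0.3  -0.57] [0.27 0.54 0.73] M [-0.098  1.621 -0.048]
t 20.15 off mm [-0.2 -4.4  0.5] F [-7.17 -0.3  -0.97] M [-0.102  1.672 -0.052] roterr [-0.05 -0.01 -0.02] q [ 0.36  0.18  1.89 -0.4   0.64  0.76]
```

{"name": "move_arm", "arguments": {
  "rows": "0 -0.1 0 0 0 0 0;0 -0.1 0 0 0 0 0;0 -0.1 0 0 0 0 0;0 0 0 0 0 0 0"
}}

```text
time_s: 20.55
eef_pos: [0.5384, 0.2696, 0.2089]
eef_rot: [0.019, 0.964, -0.06, 0.258]
wrist_force: [-11.8, -8.5, 2.7]
opening: 0.269
```

```bash
python3 -c "
from plan import *
avg(4)"
```

```text
avg F [ -7.59 -10.98   7.46] [0.33 0.38 0.31] M [-1.758  1.486 -0.052]
t 20.75 off mm [-0.1 -3.2  0.6] F [ -7.27 -11.28   7.34] M [-1.76   1.507 -0.086] roterr [-0.29 -0.07 -0.04] q [ 0.37  0.19  1.89 -0.41  0.64  0.77]
```

```bash
python3 - <<'E'
from plan import *
for n,b in(("top",(110,130,90,100)),("side",(120,215,110,110))):
    c=ctrl.camera(n); x,y,w,h=b
    cv2.imwrite(f"pics/k_{n}.png",cv2.convertScaleAbs(cv2.resize(c["color"][y:y+h,x:x+w],None,fx=5.4,fy=5.4,interpolation=2),alpha=1.5 if n=="top" else 1))
avg(2)
E
```

```text
avg F [-7.51 -9.98  7.48] [0.39 0.12 0.27] M [-1.726  1.497 -0.034]
t 20.95 off mm [-0.1 -3.3  0.5] F [ -7.12 -10.1    7.75] M [-1.707  1.507 -0.045] roterr [-0.29 -0.07 -0.04] q [ 0.37  0.19  1.89 -0.41  0.64  0.77]
```

View pics/k_side.png

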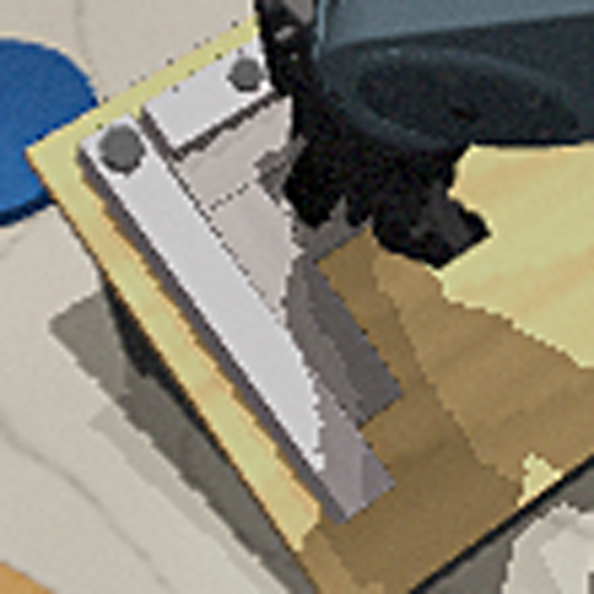

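View pics/k_top.png

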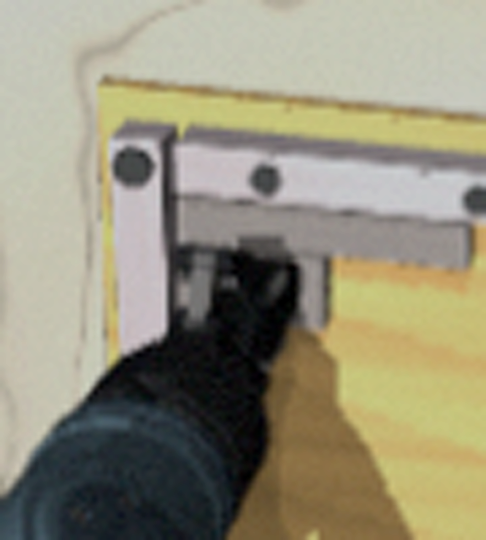

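```bash
cat > ang.py <<'E'
from plan import *
import pickle
from scipy.ndimage import map_coordinates
B=lambda L:(np.array(L)@Ry.T)@Rz(STY).T+[ST[0],ST[1],.092]
def edge(c,P0,P1,nrm,lab,W=.006):
    # P0,P1,nrm in board coords; offset (mm) of strongest gradient along nrm for samples; returns slope and mean
    g=cv2.GaussianBlur(cv2.cvtColor(c["color"],6).astype(float),(0,0),.7)
    out=[]
    s=np.linspace(0,1,40); ds=np.arange(-W,W+1e-9,.0004)
    for t in s:
        P=np.array(P0)*(1-t)+np.array(P1)*t
        uv=proj(c,B(P+ds[:,None]*np.array(nrm)))
        v=map_coordinates(g,[uv[:,1],uv[:,0]],order=1)
        d=np.abs(np.gradient(v)); w=d.copy(); k=d.argmax(); w[np.abs(np.arange(len(d))-k)>4]=0
        if d[k]>2.0: out.append((t,(ds*w).sum()/w.sum()*1000))
    out=np.array(out); 
    if len(out)<8: print(lab,"few");return
    L=np.linalg.norm(np.array(P1)-P0)*1000
    m=np.ones(len(out),bool)
    for _ in range(6):
        p=np.polyfit(out[m,0],out[m,1],1); r=out[:,1]-np.polyval(p,out[:,0]); sd=max(1.4826*np.median(np.abs(r[m])),.15); m=np.abs(r)<2.5*sd
    print(lab,"off0 %.2f mm slope %.4f rad n %d sd %.2f"%(p[1],p[0]/L,m.sum(),r[m].std()))
def run(cs,th):
    S=lambda x,y,z:Rz(th)@[x,y,z]+np.array([.0975,.0975,0])
    n=Rz(th)@[0,1,0]
    for nm,c in cs:
        far=-.175 if nm=="side" else -.08
        edge(c,S(0,.0125,.03),S(far,.0125,.03),n,nm+" side outer")
        if nm=="side" : edge(c,S(-.02,-.0125,.03),S(-.1,-.0125,.03),n,nm+" side inner")
        edge(c,(.085,.075,.03),(.085,-.03 if nm=="side" else -.1,.03),(1,0,0),nm+" back inner")
        edge(c,(.11,.07,.03),(.11,0.0 if nm=="side" else -.1,.03),(1,0,0),nm+" back outer")
        edge(c,(.1,.125,0),(-.1 if nm=="side" else 0,.125,0),(0,1,0),nm+" board left")
E
python3 - <<'E'
from ang import *
D=pickle.load(open("d0.pkl","rb"))
print("initial, vs .126"); run([(n,D[n]) for n in("side","top")],.126)
print("now, vs 0"); run([(n,ctrl.camera(n)) for n in("side","top")],0)
E
```

```text
initial, vs .126
side side outer off0 0.43 mm slope -0.0066 rad n 39 sd 0.26
side side inner off0 1.03 mm slope 0.0047 rad n 23 sd 0.38
side back inner off0 0.43 mm slope -0.0004 rad n 33 sd 0.15
side back outer off0 -4.79 mm slope 0.0209 rad n 14 sd 1.71
side board left off0 1.04 mm slope -0.0060 rad n 32 sd 0.29
top side outer few
top back inner off0 2.33 mm slope 0.0223 rad n 8 sd 1.49
top back outer off0 -0.06 mm slope 0.0004 rad n 37 sd 0.88
top board left few
now, vs 0
side side outer off0 0.40 mm slope -0.0296 rad n 34 sd 0.19
side side inner off0 1.40 mm slope -0.0276 rad n 33 sd 0.26
side back inner off0 0.67 mm slope -0.0082 rad n 19 sd 0.20
side back outer off0 -4.30 mm slope 0.0130 rad n 25 sd 1.83
side board left off0 1.39 mm slope -0.0087 rad n 31 sd 0.28
top side outer few
top back inner off0 1.19 mm slope 0.0045 rad n 33 sd 1.79
top back outer off0 0.31 mm slope -0.0051 rad n 37 sd 0.72
top board left few
```

The rail still reads about 0.02 rad inwards, and the square is rubbing on the board (Fz has risen 10 N). I'll lift 1.5 mm and look again.

{"name": "move_arm", "arguments": {
  "rows": "0 0 -0.1 0 0 0 0;0 0 -0.05 0 0 0 0;0 0 0 0 0 0 0"
}}

```text
time_s: 21.35
eef_pos: [0.538, 0.2704, 0.2096]
eef_rot: [0.018, 0.964, -0.06, 0.258]
wrist_force: [-3.0, -5.2, -7.0]
opening: 0.271
```

```bash
python3 -c "
from plan import *
avg(4)"
```

```text
avg F [-5.89 -5.69 -5.22] [0.12 0.21 0.39] M [-1.086  1.297 -0.021]
t 21.55 off mm [-0.1 -2.4  1.5] F [-6.08 -5.43 -5.49] M [-1.103  1.319 -0.016] roterr [-0.17 -0.04 -0.04] q [ 0.37  0.18  1.89 -0.41  0.64  0.77]
```

{"name": "move_arm", "arguments": {
  "rows": "0 -0.1 0 0 0 0 0;0 0 0 0 0 0 0;0 0 0 0 0 0 0"
}}

```text
time_s: 21.85
eef_pos: [0.5381, 0.2716, 0.2096]
eef_rot: [0.018, 0.964, -0.06, 0.258]
wrist_force: [-3.8, -4.2, -6.9]
opening: 0.274
```

```bash
python3 -c "
from plan import *
avg(3)"
```

```text
avg F [-5.85 -4.98 -4.41] [0.24 0.3  0.46] M [-1.015  1.368  0.006]
t 22.0 off mm [-0.2 -1.3  1.5] F [-5.8  -4.71 -4.09] M [-1.024  1.389  0.043] roterr [-0.16 -0.04 -0.05] q [ 0.37  0.19  1.88 -0.41  0.64  0.77]
```

{"name": "move_arm", "arguments": {
  "rows": "0 -0.1 0 0 0 0 0;0 0 0 0 0 0 0;0 0 0 0 0 0 0"
}}

```text
time_s: 22.3
eef_pos: [0.5382, 0.2727, 0.2096]
eef_rot: [0.017, 0.964, -0.06, 0.258]
wrist_force: [-3.2, -4.6, -6.9]
opening: 0.271
```

```bash
python3 -c "
from ang import *
avg(3)
run([('side',ctrl.camera('side'))],0)"
```

```text
avg F [-5.98 -4.23 -4.66] [0.34 0.11 0.18] M [-0.995  1.37   0.05 ]
t 22.45 off mm [-0.2 -0.3  1.5] F [-5.51 -4.17 -4.41] M [-0.983  1.361  0.044] roterr [-0.16 -0.04 -0.05] q [ 0.37  0.19  1.88 -0.41  0.65  0.77]
side side outer off0 0.39 mm slope -0.0089 rad n 35 sd 0.19
side side inner off0 1.40 mm slope -0.0070 rad n 33 sd 0.30
side back inner off0 1.47 mm slope -0.0486 rad n 24 sd 1.15
side back outer off0 -3.82 mm slope -0.0008 rad n 24 sd 1.73
side board left off0 1.15 mm slope -0.0071 rad n 32 sd 0.29
```

{"name": "move_arm", "arguments": {
  "rows": "0 -0.05 0 0 0 0 0;0 0 0 0 0 0 0"
}}

```text
time_s: 22.7
eef_pos: [0.5383, 0.2731, 0.2096]
eef_rot: [0.017, 0.964, -0.06, 0.258]
wrist_force: [-3.7, -3.5, -6.3]
opening: 0.269
```

```bash
python3 -c "
from plan import *
avg(4)"
```

```text
avg F [-6.08 -4.8  -4.21] [0.23 0.34 0.53] M [-1.004  1.361  0.047]
t 22.9 off mm [-0.2  0.2  1.5] F [-6.47 -5.23 -4.35] M [-0.991  1.366  0.026] roterr [-0.16 -0.04 -0.05] q [ 0.37  0.19  1.88 -0.41  0.65  0.77]
```

{"name": "move_arm", "arguments": {
  "rows": "0 -0.05 0 0 0 0 0;0 0 0 0 0 0 0"
}}

```text
time_s: 23.1
eef_pos: [0.5383, 0.2734, 0.2096]
eef_rot: [0.018, 0.964, -0.06, 0.258]
wrist_force: [-4.4, -6.9, -5.9]
opening: 0.276
```

```bash
python3 -c "
from ang import *
avg(4)
run([('side',ctrl.camera('side'))],0)"
```

```text
avg F [-6.05 -5.9  -3.6 ] [0.51 0.5  0.55] M [-1.181  1.412  0.1  ]
t 23.3 off mm [-0.2  0.5  1.5] F [-6.38 -5.18 -4.55] M [-1.192  1.44   0.131] roterr [-0.19 -0.05 -0.06] q [ 0.37  0.19  1.88 -0.41  0.65  0.77]
side side outer off0 0.42 mm slope -0.0043 rad n 35 sd 0.26
side side inner off0 1.54 mm slope -0.0031 rad n 33 sd 0.26
side back inner off0 1.46 mm slope -0.0546 rad n 25 sd 1.11
side back outer off0 -3.99 mm slope -0.0030 rad n 23 sd 1.29
side board left off0 1.19 mm slope -0.0073 rad n 32 sd 0.28
```

{"name": "move_arm", "arguments": {
  "rows": "0.05 0 0 0 0 0 0;0.05 -0.05 0 0 0 0 0;0 0 0 0 0 0 0;0 0 0 0 0 0 0"
}}

```text
time_s: 23.75
eef_pos: [0.5385, 0.2735, 0.2097]
eef_rot: [0.018, 0.964, -0.06, 0.257]
wrist_force: [-7.7, -6.7, -4.1]
opening: 0.273
```

```bash
python3 -c "
from ang import *
avg(8)
run([('side',ctrl.camera('side'))],0)"
```

```text
avg F [-7.63 -7.56 -0.3 ] [0.54 0.44 0.37] M [-1.435  1.785 -0.025]
t 24.15 off mm [0.  0.6 1.4] F [-8.72 -7.43 -0.22] M [-1.432  1.788  0.046] roterr [-0.25 -0.14 -0.05] q [ 0.37  0.19  1.88 -0.41  0.65  0.77]
side side outer off0 0.41 mm slope -0.0031 rad n 36 sd 0.26
side side inner off0 1.59 mm slope -0.0023 rad n 34 sd 0.26
side back inner off0 0.93 mm slope -0.0259 rad n 17 sd 0.47
side back outer off0 -4.18 mm slope 0.0022 rad n 23 sd 1.48
side board left off0 1.35 mm slope -0.0087 rad n 31 sd 0.25
```

{"name": "move_arm", "arguments": {
  "rows": "0.05 0 0 0 0 0 0;0.05 0 0 0 0 0 0;0 -0.04 0 0 0 0 0;0 0 0 0 0 0 0;0 0 0 0 0 0 0"
}}

```text
time_s: 24.7
eef_pos: [0.5387, 0.2736, 0.2097]
eef_rot: [0.019, 0.965, -0.06, 0.256]
wrist_force: [-12.3, -7.3, -3.4]
opening: 0.272
```

```bash
python3 - <<'E'
from ang import *
avg(10)
c=ctrl.camera('side');run([('side',c)],0)
for n,b in(("top",(110,130,110,100)),("side",(120,205,110,110))):
    c=ctrl.camera(n); x,y,w,h=b
    cv2.imwrite(f"pics/n_{n}.png",cv2.convertScaleAbs(cv2.resize(c["color"][y:y+h,x:x+w],None,fx=5.4,fy=5.4,interpolation=2),alpha=1.6 if n=="top" else 1))
E
```

```text
avg F [-10.68  -8.95   2.94] [0.36 0.4  0.58] M [-1.594  2.108 -0.074]
t 25.2 off mm [0.2 0.8 1.4] F [-10.14  -9.06   3.8 ] M [-1.61   2.104 -0.047] roterr [-0.3  -0.23 -0.05] q [ 0.37  0.19  1.88 -0.41  0.65  0.77]
side side outer off0 0.42 mm slope -0.0025 rad n 36 sd 0.24
side side inner off0 1.60 mm slope -0.0013 rad n 34 sd 0.26
side back inner off0 0.77 mm slope -0.0164 rad n 17 sd 0.32
side back outer off0 -4.60 mm slope 0.0429 rad n 27 sd 3.21
side board left off0 0.90 mm slope -0.0057 rad n 33 sd 0.32
```

View pics/n_side.png

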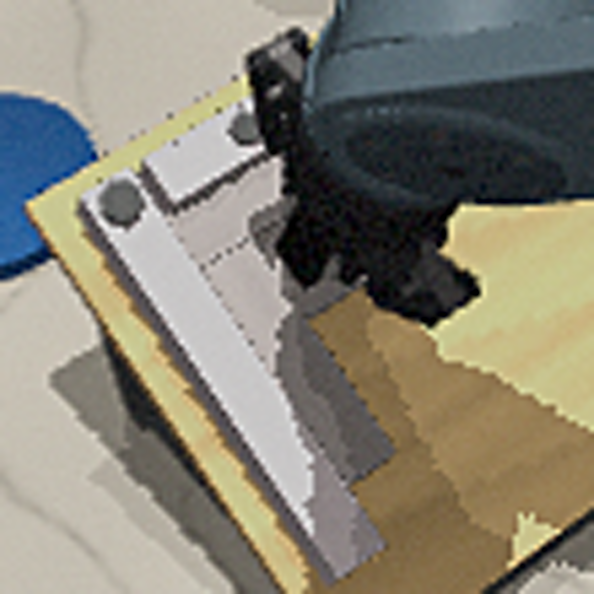

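View pics/n_top.png

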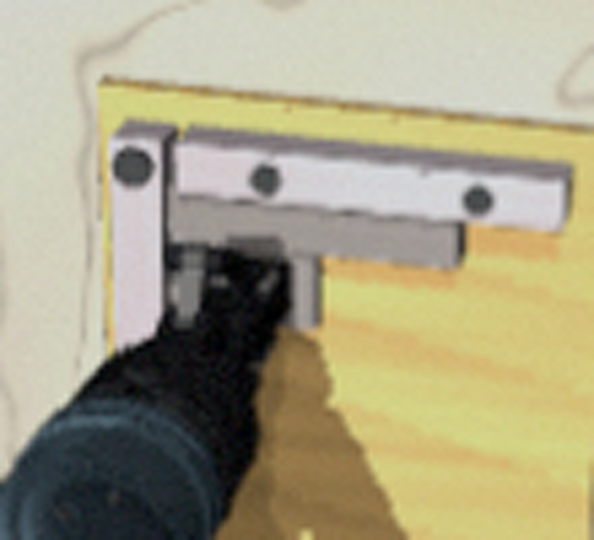

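{"name": "move_arm", "arguments": {
  "rows": "0 0 -0.08 0 0 0 0;0.05 -0.04 0 0 0 0 0;0 0 0 0 0 0 0;0 0 0 0 0 0 0;0 0 0 0 0 0 0;0 0 0 0 0 0 0;0 0 0 0 0 0 0"
}}

```text
time_s: 26.05
eef_pos: [0.5387, 0.2737, 0.21]
eef_rot: [0.019, 0.965, -0.06, 0.256]
wrist_force: [-7.7, -7.2, -6.5]
opening: 0.274
```

```bash
python3 - <<'E'
from ang import *
avg(8)
c=ctrl.camera('side');run([('side',c)],0)
E
```

```text
avg F [-9.61 -8.83 -1.77] [0.41 0.34 0.56] M [-1.616  2.016 -0.067]
t 26.45 off mm [0.3 0.8 1.6] F [-10.1   -9.05  -2.07] M [-1.567  2.017 -0.082] roterr [-0.34 -0.28 -0.05] q [ 0.37  0.19  1.88 -0.41  0.65  0.77]
side side outer off0 0.42 mm slope -0.0024 rad n 36 sd 0.25
side side inner off0 1.64 mm slope -0.0021 rad n 33 sd 0.30
side back inner off0 0.87 mm slope -0.0238 rad n 17 sd 0.44
side back outer off0 -4.54 mm slope 0.0474 rad n 27 sd 3.55
side board left off0 1.15 mm slope -0.0072 rad n 32 sd 0.29
```

{"name": "move_arm", "arguments": {
  "rows": "0.07 -0.06 0 0 0 0 0;0 0 0 0 0 0 0;0.07 0 0 0 0 0 0;0 0 -0.03 0 0 0 0;0 0 0 0 0 0 0;0 0 0 0 0 0 0"
}}

```text
time_s: 27.1
eef_pos: [0.5389, 0.2738, 0.2101]
eef_rot: [0.019, 0.965, -0.06, 0.255]
wrist_force: [-11.8, -8.1, -5.5]
opening: 0.272
```

```bash
python3 - <<'E'
from ang import *
avg(8)
c=ctrl.camera('side');run([('side',c)],0)
E
```

```text
avg F [-12.83  -9.86  -0.17] [0.36 0.35 0.42] M [-1.848  2.427 -0.106]
t 27.5 off mm [0.6 1.  1.6] F [-13.39 -10.37  -0.16] M [-1.848  2.418 -0.121] roterr [-0.41 -0.42 -0.06] q [ 0.37  0.19  1.87 -0.41  0.66  0.77]
side side outer off0 0.43 mm slope -0.0019 rad n 36 sd 0.26
side side inner off0 1.60 mm slope -0.0011 rad n 29 sd 0.28
side back inner off0 0.42 mm slope 0.0036 rad n 16 sd 0.18
side back outer off0 -4.70 mm slope 0.0214 rad n 23 sd 1.50
side board left off0 1.13 mm slope -0.0070 rad n 31 sd 0.28
```

{"name": "move_arm", "arguments": {
  "rows": "0 -0.05 0 0 0 0 0;0 -0.05 0 0 0 0 0;0 0 -0.03 0 0 0 0;0 0 0 0 0 0 0;0 0 0 0 0 0 0;0 0 0 0 0 0 0;0 0 0 0 0 0 0;0 0 0 0 0 0 0"
}}

```text
time_s: 28.35
eef_pos: [0.539, 0.2741, 0.2103]
eef_rot: [0.02, 0.965, -0.061, 0.254]
wrist_force: [-11.8, -11.8, -6.8]
opening: 0.278
```

```bash
python3 - <<'E'
from ang import *
avg(8)
c=ctrl.camera('side');run([('side',c)],0)
E
```

```text
avg F [-11.76 -13.28  -0.26] [0.33 0.51 0.46] M [-2.412  2.349 -0.135]
t 28.75 off mm [0.6 1.3 1.7] F [-11.93 -13.71  -0.53] M [-2.358  2.368 -0.103] roterr [-0.5  -0.44 -0.06] q [ 0.37  0.19  1.87 -0.41  0.66  0.77]
side side outer off0 0.46 mm slope -0.0013 rad n 35 sd 0.23
side side inner off0 1.89 mm slope -0.0079 rad n 33 sd 0.34
side back inner off0 0.77 mm slope -0.0165 rad n 18 sd 0.40
side back outer off0 -4.95 mm slope 0.0557 rad n 26 sd 2.84
side board left off0 1.16 mm slope -0.0071 rad n 31 sd 0.30
```

{"name": "move_arm", "arguments": {
  "rows": "-0.1 0.2 0 0 0 0 0;-0.1 0.3 0 0 0 0 0;-0.3 0.3 0 0 0 0 0;-0.3 0.2 -0.2 0 0 0 0;0 0 -0.5 0 0 0 0;0 0 -1 0 0 0 0;0 0 -1 0 0 0 0;0 0 -1 0 0 0 0;0 0 -1 0 0 0 0;0 0 -1 0 0 0 0;0 0 -1 0 0 0 0;0 0 -1 0 0 0 0;0 0 -1 0 0 0 0;0 0 -1 0 0 0 0;0 0 -1 0 0 0 0;0 0 -1 0 0 0 0;0 0 0 0 0 0 0;0 0 0 0 0 0 0"
}}

```text
time_s: 30.6
eef_pos: [0.4757, 0.2753, 0.3115]
eef_rot: [0.016, 0.964, -0.06, 0.259]
wrist_force: [-0.4, 0.3, -3.6]
opening: 0.272
```

```bash
python3 - <<'E'
from ang import *
st()
c=ctrl.camera('side');run([('side',c)],0)
for n,b in(("top",(110,110,110,110)),("side",(120,120,150,130))):
    c=ctrl.camera(n); x,y,w,h=b
    cv2.imwrite(f"pics/r_{n}.png",cv2.convertScaleAbs(cv2.resize(c["color"][y:y+h,x:x+w],None,fx=4.5,fy=4.5,interpolation=2),alpha=1.6 if n=="top" else 1))
E
```

```text
t 30.6 off mm [ -3.2  -5.3 120.8] F [-2.13  0.21 -2.88] M [ 0.058  0.64  -0.007] roterr [-0.01  0.14 -0.03] q [ 0.43 -0.06  1.92 -0.36  0.86  0.73]
side side outer off0 0.46 mm slope -0.0016 rad n 38 sd 0.22
side side inner off0 1.39 mm slope 0.0055 rad n 36 sd 0.43
side back inner off0 -0.46 mm slope -0.0105 rad n 26 sd 3.44
side back outer off0 -2.64 mm slope -0.0268 rad n 23 sd 1.73
side board left off0 1.05 mm slope -0.0059 rad n 32 sd 0.28
```

View pics/r_top.png

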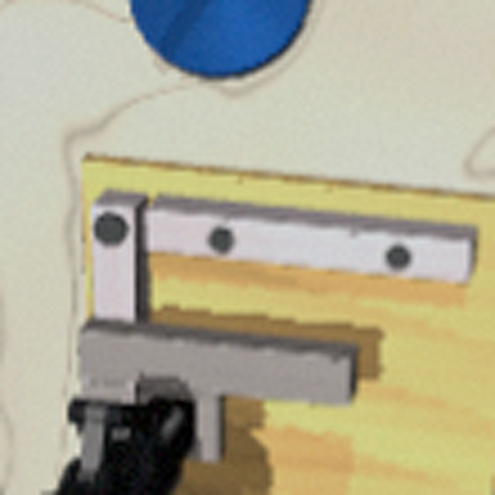

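View pics/r_side.png

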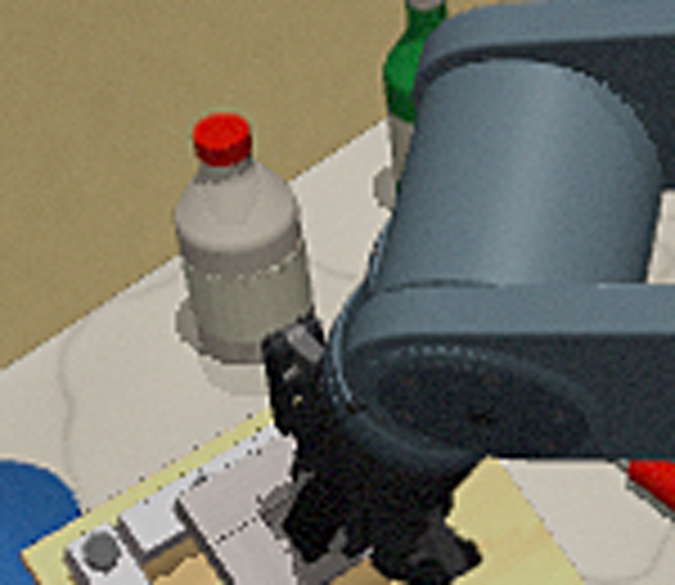

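```bash
python3 - <<'E'
from plan import *
show([.538,-.195,.30],Rz(SQY)@FLIP)
E
```

```text
t 30.75 pos [0.4757 0.275  0.3105] shift(cur axes) [ 9.83 45.87  6.97] rot [  1.06 -30.04  -3.64] shift(after rot) [ 8.98 46.56  1.05] op 0.272
```

{"name": "move_arm", "arguments": {
  "rows": "0 0 0 0.106 -3 -0.364 0;0 0 0 0.106 -3 -0.364 0;0 0 0 0.106 -3 -0.364 0;0 0 0 0.106 -3 -0.364 0;0 0 0 0.106 -3 -0.364 0;0 0 0 0.106 -3 -0.364 0;0 0 0 0.106 -3 -0.364 0;0 0 0 0.106 -3 -0.364 0;0 0 0 0.106 -3 -0.364 0;0 0 0 0.106 -3 -0.364 0;0 0 0 0 0 0 0"
}}

```text
time_s: 31.85
eef_pos: [0.4768, 0.2748, 0.3105]
eef_rot: [0.0, 1.0, -0.03, 0.001]
wrist_force: [-0.4, 0.6, -3.6]
opening: 0.273
```

{"name": "move_arm", "arguments": {
  "rows": "0.2 1.2 0 0 0 0 0;0.47 2.45 0 0 0 0 0;0.47 2.45 0 0 0 0 0;0.47 2.45 0 0 0 0 0;0.47 2.45 0 0 0 0 0;0.47 2.45 0 0 0 0 0;0.47 2.45 0 0 0 0 0;0.47 2.45 0 0 0 0 0;0.47 2.45 0 0 0 0 0;0.47 2.45 0 0 0 0 0;0.47 2.45 0 0 0 0 0;0.47 2.45 0 0 0 0 0;0.47 2.45 0 0 0 0 0;0.47 2.45 0 0 0 0 0;0.47 2.45 0 0 0 0 0;0.47 2.45 0 0 0 0 0;0.47 2.45 0 0 0 0 0;0.47 2.45 0 0 0 0 0;0.47 2.45 0 0 0 0 0;0.3 1.2 0 0 0 0 0"
}}

```text
time_s: 33.85
eef_pos: [0.5375, -0.1966, 0.311]
eef_rot: [0.001, 1.0, -0.03, 0.001]
wrist_force: [-0.1, -0.3, -3.9]
opening: 0.272
```

```bash
python3 - <<'E'
from ang import *
show([.538,-.195,.1175],Rz(SQY)@FLIP)
c=ctrl.camera('side');run([('side',c)],0)
for n,b in(("top",(110,110,300,180)),("side",(110,60,280,280))):
    c=ctrl.camera(n); x,y,w,h=b
    cv2.imwrite(f"pics/s_{n}.png",cv2.convertScaleAbs(cv2.resize(c["color"][y:y+h,x:x+w],None,fx=2.1,fy=2.1,interpolation=2),alpha=1.6 if n=="top" else 1))
E
```

```text
t 33.85 pos [ 0.5375 -0.1966  0.311 ] shift(cur axes) [-1.000e-02 -1.800e-01  1.935e+01] rot [ 0.08 -0.14 -0.09] shift(after rot) [ 0.04 -0.16 19.35] op 0.272
side side outer off0 0.49 mm slope -0.0015 rad n 38 sd 0.22
side side inner off0 1.27 mm slope 0.0080 rad n 27 sd 0.38
side back inner off0 0.39 mm slope 0.0001 rad n 34 sd 0.14
side back outer off0 -4.81 mm slope 0.0213 rad n 14 sd 1.72
side board left off0 1.05 mm slope -0.0058 rad n 32 sd 0.29
```

View pics/s_side.png

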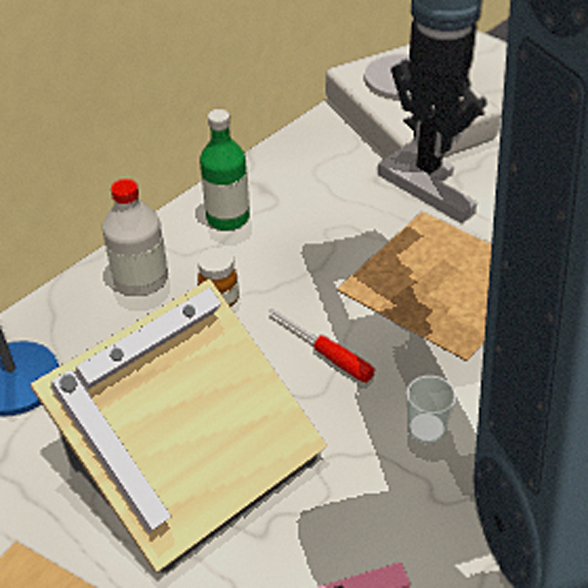

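The frame looks square in the side view (rail outer edge reads -0.0015 rad), with the jar, screwdriver and beaker undisturbed. I'll lower the square onto the pad.

{"name": "move_arm", "arguments": {
  "rows": "0 -0.16 1 0.08 -0.14 -0.09 0;0 0 1.5 0 0 0 0;0 0 1.5 0 0 0 0;0 0 1.5 0 0 0 0;0 0 1.5 0 0 0 0;0 0 1.5 0 0 0 0;0 0 1.5 0 0 0 0;0 0 1.5 0 0 0 0;0 0 1.5 0 0 0 0;0 0 1.5 0 0 0 0;0 0 1.5 0 0 0 0;0 0 1.2 0 0 0 0;0 0 0.9 0 0 0 0;0 0 0.4 0 0 0 0;0 0 0.2 0 0 0 0;0 0 0.1 0 0 0 0;0 0 0 0 0 0 0"
}}

```text
time_s: 35.7
eef_pos: [0.5384, -0.1924, 0.1235]
eef_rot: [-0.001, 1.0, -0.028, 0.0]
wrist_force: [-0.4, 1.0, -3.8]
opening: 0.278
```

```bash
python3 -c "
from plan import *
ctrl.camera('top');o=ctrl.get_obs();print(o['eef_pos'],o['wrist_force'],o['torque'])"
```

```text
[ 0.53840993 -0.19243675  0.12362   ] [-0.47556423 -0.59488956 -2.60854715] [-0.01840701 -0.01530766 -0.01026794]
```

{"name": "move_arm", "arguments": {
  "rows": "0 0 0.2 0 0 0 0;0 0 0.2 0 0 0 0;0 0 0.1 0 0 0 0;0 0 0 0 0 0 0"
}}

```text
time_s: 36.15
eef_pos: [0.538, -0.1922, 0.1179]
eef_rot: [-0.001, 1.0, -0.028, -0.0]
wrist_force: [0.2, -1.3, -3.4]
opening: 0.272
```

{"name": "move_arm", "arguments": {
  "rows": "0 0 0.1 0 0 0 0;0 0 0 0 0 0 0"
}}

```text
time_s: 36.35
eef_pos: [0.5382, -0.1922, 0.1176]
eef_rot: [-0.001, 1.0, -0.028, -0.0]
wrist_force: [-3.0, 0.8, 2.1]
opening: 0.274
```

```bash
python3 -c "
from plan import *
ctrl.camera('top');o=ctrl.get_obs();print(o['eef_pos'],o['wrist_force'],o['torque'])"
```

```text
[ 0.53819158 -0.1922295   0.11756691] [-3.41447464  2.10138541  2.0832037 ] [ 0.07437246  0.32206889 -0.05110978]
```

{"name": "move_arm", "arguments": {
  "rows": "0 0 0 0 0 0 1;0 0 0 0 0 0 1;0 0 0 0 0 0 1;0 0 0 0 0 0 1;0 0 0 0 0 0 1;0 0 0 0 0 0 1;0 0 0 0 0 0 1;0 0 0 0 0 0 1;0 0 -1 0 0 0 1;0 0 -2 0 0 0 1;0 0 -2 0 0 0 1;0 0 -2 0 0 0 1;0 0 -2 0 0 0 1;0 0 -2 0 0 0 1;0 0 -2 0 0 0 1;0 0 -2 0 0 0 1;0 0 -2 0 0 0 1;0 0 0 0 0 0 1"
}}

```text
time_s: 38.2
eef_pos: [0.5395, -0.1933, 0.2911]
eef_rot: [0.001, 1.0, -0.028, 0.003]
wrist_force: [0.7, -0.4, 0.1]
opening: 0.995
```

{"name": "move_arm", "arguments": {
  "rows": "-1.5 2 0 0 0 0 1;-1.5 3 0 0 0 0 1;-1.5 3 0 0 0 0 1;-1.5 3 0 0 0 0 1;-1.5 3 0 0 0 0 1;-1.5 3 0 0 0 0 1;-1.5 3 0 0 0 0 1;-1.5 3 0 0 0 0 1;-1.5 3 0 0 0 0 1;-1.5 2 0 0 0 0 1;0 0 0 0 0 0 1"
}}

```text
time_s: 39.3
eef_pos: [0.3703, -0.4657, 0.2857]
eef_rot: [-0.001, 1.0, -0.03, -0.001]
wrist_force: [-0.6, 0.7, -0.2]
opening: 0.999
```

```bash
python3 - <<'E'
from ang import *
D=pickle.load(open("d0.pkl","rb"))
c=ctrl.camera('side');t=ctrl.camera('top');run([('side',c),('top',t)],0)
o=ctrl.get_obs();print(o["time_s"],o["eef_pos"],o["wrist_force"])
cv2.imwrite("pics/e_side.png",cv2.resize(c["color"],(800,600),interpolation=2))
a=np.hstack([cv2.resize(i["color"][140:260,120:400],None,fx=2.8,fy=2.8,interpolation=2) for i in(t,)])
b=np.hstack([cv2.resize(i["color"][150:250,290:390],None,fx=3,fy=3,interpolation=2) for i in(D["top"],t)])
cv2.imwrite("pics/e_top.png",cv2.convertScaleAbs(a,alpha=1.6));cv2.imwrite("pics/e_sq.png",cv2.convertScaleAbs(b,alpha=1.6))
E
```

```text
side side outer off0 0.44 mm slope -0.0013 rad n 38 sd 0.22
side side inner off0 1.27 mm slope 0.0077 rad n 29 sd 0.39
side back inner off0 0.39 mm slope 0.0004 rad n 34 sd 0.15
side back outer off0 -4.81 mm slope 0.0212 rad n 14 sd 1.71
side board left off0 1.04 mm slope -0.0060 rad n 32 sd 0.30
top side outer few
top back inner few
top back outer off0 0.28 mm slope -0.0032 rad n 36 sd 0.75
top board left few
39.4 [ 0.37208233 -0.46340807  0.28580523] [ 0.03450165  0.44739233 -0.14634848]
```

View pics/e_side.png

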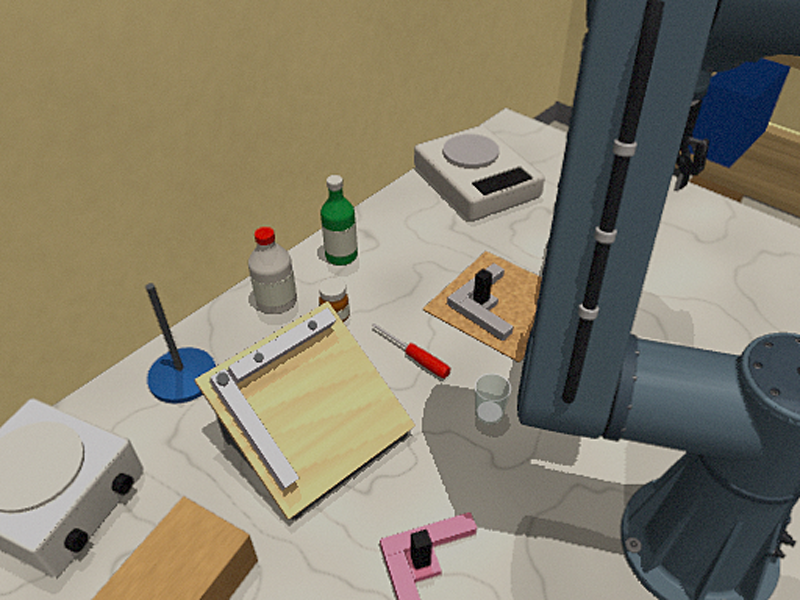

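View pics/e_top.png

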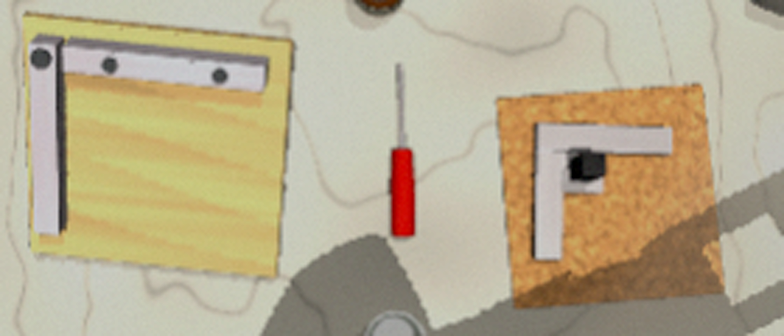

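View pics/e_sq.png

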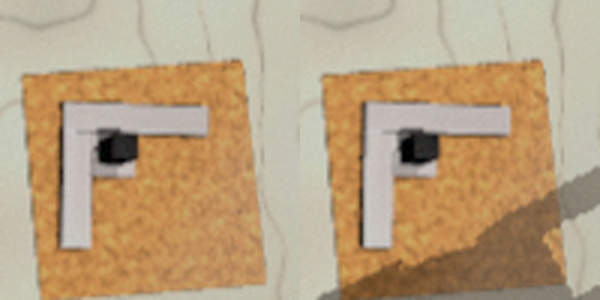

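The square lies on the pad where it started and the bystanders are in place. One more check of the rail angle, from the top camera.

```bash
python3 - <<'E'
from ang import *
D=pickle.load(open("d0.pkl","rb"))
def go(c,th):
    c=dict(c);c["color"]=cv2.convertScaleAbs(c["color"],alpha=3.0)
    S=lambda x,y,z:Rz(th)@[x,y,z]+np.array([.0975,.0975,0]); n=Rz(th)@[0,1,0]
    edge(c,S(-.02,.0125,.03),S(-.175,.0125,.03),n,"outer top",.008)
    edge(c,S(-.03,-.0125,.03),S(-.175,-.0125,.03),n,"inner top",.005)
    edge(c,(.085,.07,.03),(.085,-.1,.03),(1,0,0),"back inner",.006)
    edge(c,(.11,.07,.03),(.11,-.1,.03),(1,0,0),"back outer",.006)
    edge(c,(.06,.125,0),(-.12,.125,0),(0,1,0),"board left",.006)
print("init");go(D["top"],.126);print("now");go(ctrl.camera("top"),0)
E
```

```text
init
outer top few
inner top off0 -0.11 mm slope -0.0074 rad n 40 sd 0.54
back inner few
back outer off0 2.29 mm slope -0.0045 rad n 32 sd 0.57
board left few
now
outer top few
inner top off0 0.37 mm slope -0.0038 rad n 40 sd 0.93
back inner few
back outer off0 2.47 mm slope -0.0061 rad n 33 sd 0.55
board left few
```

```bash
python3 -c "
from bench import ctrl
print(ctrl.hand_in())"
```

```text
the job is handed in; nothing more can be done
None
```

I took the grey square by its post, laid it in the corner of the frame, pushed the side rail out true and put the square back on the cork pad. The job is handed in at about 39.5 s; no verdict was reported.

- **Pressing:** The last hold was at about 10 N against the back rail and 13 N against the side rail, estimated from the wrist force after taking off the square's weight. I kept both forces on for roughly 5 s. An earlier push was partly taken up by rubbing on the board. I lifted the square about 1.5 mm and pushed again until the side rail stopped giving way. Friction means the wrist force can't show the exact contact force on each rail.
- **Side rail:** The last camera checks of its angle disagree slightly. The side camera reads about 0.001 rad on the outer edge and -0.008 rad on the inner edge. The top camera reads +0.004 rad, or about +0.009 rad measured against the back rail. All are inside the 0.02 rad limit. In the top picture, the fits of the rail's outer edge and the board's left edge failed for lack of contrast.
- **Square and bystanders:** The square is back where it started, about 15 mm from the pad's middle by estimate. By eye, the beaker, jar, screwdriver and pink look-alike are where they were. The gripper is open and well clear.

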